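# Fetch the pumice from behind the bottle and the jar

### The arm

A 6-joint arm with a two-finger parallel gripper is mounted at the origin on the work surface; the furniture and walls round the work are solid. World frame = base frame: x ahead of the robot, y to its left, z up, the work surface at z = 0. Lengths are in m, angles in rad, forces in N, time in s.
With the tool pointing down it reaches from about 0.25 to 0.725 m from the base axis. Payload 4 kg.
Tool frame: the origin (TCP) lies midway between the tips of the shut fingers; the grasp point (between the pads) lies 19 mm behind it; z points along the fingers, y is the direction in which the jaws open and shut (so a half turn about z gives the same grasp; the last joint's range is limited). The gripper opens to 85 mm and grips with 20 to 120 N. Pads are 22 mm wide; open, the fingers measure 114 mm over their backs; the gripper's body (76 mm by 85 mm) begins 54 mm behind the grasp point. The pads swing forward as they close: fully open they stand 13 mm farther back than shut.
Start: joints at [0, 0.241, 0.005, 1.335, 0, 1.571], TCP at [0.5, -0, 0.206] pointing down, gripper open.
Joint ranges: [-2.72, 2.72], [-1.05, 1.87], [-1.09, 1.28], [-1.99, 2.15], [-1.42, 1.44], [-3.14, 3.14]. Speed limits (rad/s): [2.79, 2.79, 3.14, 3.14, 3.14, 3.14].

### API

Orientations are given as a 3x3 rotation matrix whose columns are the frame's x, y, z axes.
In Python, from rig import status, capture, get_calibration, job gives the robot as it stands.
- The arm moves only by the shell command python3 -m inch 'ROWS' [OPENING] [FORCE]. ROWS is JSON, a list of rows, each an object with "xyz": the shift along the world's x, y, z in cm, a list of three; "roll": the turn about the world's z in degrees. A call has 1 to 12 rows; each row shifts and turns the pose as measured when the row begins; what a row does not reach is not made up. A row lasts 1/10 s, in which the tool goes at most 50 mm and 8.59 degrees, less where a joint would pass 70% of its speed; a pose out of reach is approached as far as the arm can. A call is refused whole if a number of a shift passes 5 or a number of a turn 8.59, either way. A call with a gripper value outside its range is refused whole. OPENING is the gripper command: -1 is shut, 1 is fully open, values between are in proportion, set as the call begins (- or left out, the last holds). The fingers move at their own pace and stop on an object; FORCE is the grip in N (left out, the last holds). Time passes only in rows, so rows that do not move let the fingers close. It gives the time, the measured TCP pose, the force and the opening at its end, in the units of the state.
- status.state(): the state, without advancing time (a new reading comes with each control period).
- capture(name): name is "scene" or "side" or "wrist"; returns the picture (420x560x3 uint8, red, green, blue); there is no depth.
- get_calibration(name): a dict with "K" (3x3 intrinsics, pixels), "R" (3x3) and "t" (3): a world point X has camera coordinates R X + t. Camera axes: x right, y down, z forward; pixel columns grow to the right and rows downward; lengths in m; the calibration is good to about 2 mm. A picture is of the moment at which its call begins: read the wrist's pose just before it. get_calibration takes no time and is no camera call; for the wrist camera it gives the pose at the moment of the call.
- job.sign_off(): hands the job in, once; it reports no verdict.
The state is a dict: "time": time; "qpos": joint angles; "joint_vel": joint speeds; "effort": joint torques, N m; "tcp_pos": TCP position; "eef_rot": TCP orientation; "contact_force": force on the tool from outside, world axes, zero at the start; "wrist_torque": the same for the moment, N m; "finger_gap": finger opening in m.
Only numpy, scipy, OpenCV 4.12 (cv2) and the standard library are available. Lean on these libraries where they do the work, as an engineer would, in place of code of your own. Each camera call takes 0.05 s, during which the arm holds its last target.

### The job

The lump of pumice is needed on the soldering tile, but it sits at the back of the wooden stand behind the dropper bottle and the amber jar. Stand first the bottle and then the jar upright inside the grey tray, next lay the pumice flat on the middle of the white tile, and only then put back first the jar and last the bottle, each upright on the middle of its own coaster (the jar on the round black one, the bottle on the oblong blue one). Leave the metal cup and the yellow wax where they are, and knock nothing over.

Things in the scene. Friction and masses are not known exactly. Their poses are not given: they have to be found in the camera images.
- bottle_mid (a point): Clear dropper bottle with a white nozzle, loose, 80 g, 86 mm tall. Its body is square, 30 x 30 mm, 52 mm high (grip it there), the thin nozzle stands above. This point is at its centre, 43 mm above its underside; its x and y axes are square to the body's sides, z is up. It starts at the front of the stand, on the blue coaster.
- jar_mid (a point): Amber jar with a black screw cap (stays closed), loose, 100 g, round, 42 mm diameter (cap 41 mm), 54 mm tall. This point is at its centre, 27 mm above its underside; z is up. It starts in the middle of the stand, on the black coaster, about 12 mm behind the bottle.
- pumice_mid (a point): Brown lump of pumice, loose, 55 g, 32 mm (its x) x 48 mm (its y) x 23 mm high. This point is at its centre, 11.5 mm above its underside; z is up. It starts in the bay at the back of the stand, about 10 mm behind the jar, its long side across the bay with 7 mm to the cheek on each side, so that it can be gripped only across its 32 mm, from front and back, once jar and bottle are gone.
- stand: Wooden stand, fixed, a board 176 mm (its x) x 96 mm (its y) x 8 mm thick. Origin: centre of its underside. x points from its open front to its back: the bottle, the jar and the pumice stand in file along its x axis at x = -52, -4 and +43 mm. Two upright wooden cheeks, 30 mm higher than the board and 8 mm thick, flank the bay from x = +22 to +84 mm, 63 mm apart; the bay is open at front and back.
- bottle_coaster: The bottle's coaster: oblong blue pad, fixed on the front of the stand, 36 mm (its x) x 56 mm (its y) x 2 mm. Origin: centre of its underside, 8 mm above the bench; its axes are those of the stand.
- jar_coaster: The jar's coaster: round black pad, fixed on the stand behind the blue one, 45 mm diameter, 2 mm thick. Origin: centre of its underside, 8 mm above the bench.
- tray: Grey shallow tray, empty, fixed, 120 mm (its x) x 150 mm (its y), 16 mm high, walls 4 mm and floor about 4 mm thick. Origin: centre of its underside; z up. Room for the bottle and the jar side by side along its y.
- tile_top (a point): White perforated square soldering tile on four feet, fixed, 100 x 100 mm. This point is the centre of its top face, 16 mm above the bench; x and y along its sides.
- cup_mid (a point): Bystander: upturned whitish metal cup, loose, 57 mm diameter, 48 mm tall; this point is at its centre, 24 mm up.
- wax_mid (a point): Bystander: yellow cake of beeswax, loose, 31 x 46 x 18 mm; this point is at its centre, 9 mm up.
Mind the look-alikes: they are no part of the job. There is more than one size of the part that bears bottle_mid; the job needs the middle-sized.

How it is judged:
On the way, in this order (a step that is already met when the one before it is completed fails the run):
1. the bottle stands released in the tray, the jar and the pumice still in their places (x of bottle_mid in the frame of tray between -0.046 and 0.046 m and y of bottle_mid in the frame of tray between -0.066 and 0.066 m and z of bottle_mid in the frame of tray between 0.043 and 0.053 m and angle between each of bottle_mid, jar_mid's own z axis and vertical below 0.15 rad and contact force between the fingers and bottle below 0.3 N and linear speed of bottle below 0.02 m/s and horizontal distance between jar_mid and jar_coaster below 0.012 m and z of jar_mid in the frame of jar_coaster between 0.025 and 0.035 m and distance of pumice_mid from where it was at the start of the episode below 0.012 m), for 0.2 s.
2. the jar too stands released in the tray, the pumice still in its bay (x of bottle_mid in the frame of tray between -0.046 and 0.046 m and y of bottle_mid in the frame of tray between -0.066 and 0.066 m and z of bottle_mid in the frame of tray between 0.043 and 0.053 m and angle between each of bottle_mid, jar_mid's own z axis and vertical below 0.15 rad and x of jar_mid in the frame of tray between -0.046 and 0.046 m and y of jar_mid in the frame of tray between -0.066 and 0.066 m and z of jar_mid in the frame of tray between 0.027 and 0.037 m and contact force between the fingers and jar below 0.3 N and linear speed of jar below 0.02 m/s and distance of pumice_mid from where it was at the start of the episode below 0.012 m), for 0.2 s.
3. the pumice lies released on the middle of the tile, bottle and jar still in the tray (horizontal distance between pumice_mid and tile_top below 0.015 m and z of pumice_mid in the frame of tile_top between 0.0075 and 0.0175 m and angle between each of pumice_mid, bottle_mid, jar_mid's own z axis and vertical below 0.15 rad and contact force between the fingers and pumice below 0.3 N and linear speed of pumice below 0.02 m/s and x of bottle_mid in the frame of tray between -0.046 and 0.046 m and y of bottle_mid in the frame of tray between -0.066 and 0.066 m and z of bottle_mid in the frame of tray between 0.043 and 0.053 m and x of jar_mid in the frame of tray between -0.046 and 0.046 m and y of jar_mid in the frame of tray between -0.066 and 0.066 m and z of jar_mid in the frame of tray between 0.027 and 0.037 m), for 0.2 s.
4. the jar stands released on its coaster again, the bottle still in the tray (horizontal distance between jar_mid and jar_coaster below 0.012 m and z of jar_mid in the frame of jar_coaster between 0.025 and 0.035 m and angle between each of jar_mid, bottle_mid, pumice_mid's own z axis and vertical below 0.15 rad and contact force between the fingers and jar below 0.3 N and linear speed of jar below 0.02 m/s and x of bottle_mid in the frame of tray between -0.046 and 0.046 m and y of bottle_mid in the frame of tray between -0.066 and 0.066 m and z of bottle_mid in the frame of tray between 0.043 and 0.053 m and horizontal distance between pumice_mid and tile_top below 0.015 m and z of pumice_mid in the frame of tile_top between 0.0075 and 0.0175 m), for 0.2 s.
At the end, for the whole second after the job is handed in: The jar stands upright on the black coaster and the bottle upright on the blue coaster, each within 12 mm of its coaster's centre; the pumice lies flat on the tile with its centre within 15 mm of the tile's; all released and at rest (horizontal distance between jar_mid and jar_coaster below 0.012 m and z of jar_mid in the frame of jar_coaster between 0.025 and 0.035 m and angle between each of jar_mid, bottle_mid, pumice_mid's own z axis and vertical below 0.15 rad and horizontal distance between bottle_mid and bottle_coaster below 0.012 m and z of bottle_mid in the frame of bottle_coaster between 0.041 and 0.051 m and horizontal distance between pumice_mid and tile_top below 0.015 m and z of pumice_mid in the frame of tile_top between 0.0075 and 0.0175 m and contact force between the fingers and jar below 0.3 N and linear speed of each of jar, bottle, pumice below 0.02 m/s and contact force between the fingers and bottle below 0.3 N and contact force between the fingers and pumice below 0.3 N); the robot touches nothing.
It fails at once if the bottle or the jar is knocked over (angle between any of bottle_mid, jar_mid's own z axis and vertical above 0.8 rad).
It fails at once if the cup or the wax is moved by more than 25 mm (distance of any of cup_mid, wax_mid from where it was at the start of the episode above 0.025 m).
It also fails if it takes over 120 s, if anything falls off the work surface, if the arm or the gripper's body presses on something with over 40 N, if the wrist force passes 120 N, or if a joint passes its speed limit or range.

## Working session

There is one attempt and no reset: what is moved stays moved. The work goes in short steps, Python scripts to look and compute and a shell command to move; the robot and the scene stay as the last step left them, time stands still between calls to the robot, and variables do not carry over. Pictures are saved under pics/ and viewed, and the job is handed in when it is done.

```bash
ls -la; mkdir -p pics; python3 - <<'E'
from rig import status,capture,get_calibration
import cv2
s=status.state(); print(s)
for n in("scene","side","wrist"):
    c=get_calibration(n); print(n,c)
    im=capture(n); cv2.imwrite(f"pics/{n}0.png",im[:,:,::-1])
E
```

```text
total 12
drwxr-xr-x  3 agent agent 4096 Dec  7 13:58 .
drwxr-xr-x 23 root  root  4096 Dec  7 13:58 ..
drwxr-xr-x  2 agent agent 4096 Dec  7 13:58 pics
{'time': 0.0, 'qpos': array([ 1.61818950e-05,  2.41460893e-01,  3.71711846e-03,  1.33517981e+00,
       -2.78764689e-05,  1.57078413e+00]), 'joint_vel': array([ 0.00143472, -0.00066664, -0.00011105,  0.00042139,  0.00033111,
        0.00057015]), 'effort': array([ 5.50268451e-04, -3.72315860e+01,  2.52406776e+01,  1.67737965e-02,
        2.29149265e-05,  1.14679995e-05]), 'tcp_pos': array([ 4.99316873e-01, -1.09982798e-06,  2.04586362e-01]), 'eef_rot': array([[-2.84358697e-05,  9.99997737e-01, -2.12725438e-03],
       [ 9.99999999e-01,  2.83765604e-05, -2.79108919e-05],
       [-2.78504646e-05, -2.12725517e-03, -9.99997737e-01]]), 'contact_force': array([-0.51232578, -1.31614945, -0.21206437]), 'wrist_torque': array([-0.00085494, -0.03714821, -0.03580431]), 'finger_gap': 0.08515100158201275}
scene {'K': array([[527.83919748,   0.        , 281.46647317],
       [  0.        , 527.83919748, 206.99919624],
       [  0.        ,   0.      
[... 337 characters left out ...]

       [  0.        ,   0.        ,   1.        ]]), 'R': array([[-1.03553456e-01,  9.94623706e-01, -6.05064820e-04],
       [ 7.66686019e-01,  7.94345702e-02, -6.37089238e-01],
       [-6.33615996e-01, -6.64366871e-02, -7.70789813e-01]]), 't': array([ 0.06594192, -0.37573799,  1.27029595])}
wrist {'K': array([[339.76717565,   0.        , 278.8944722 ],
       [  0.        , 339.76717565, 210.00854253],
       [  0.        ,   0.        ,   1.        ]]), 'R': array([[ 9.99998807e-01,  4.99057384e-04, -1.46183850e-03],
       [ 8.93454131e-04, -9.58872806e-01,  2.83834712e-01],
       [-1.26006738e-03, -2.83835680e-01, -9.58872108e-01]]), 't': array([-0.49873969, -0.03609103,  0.38003132])}
```

View pics/scene0.png

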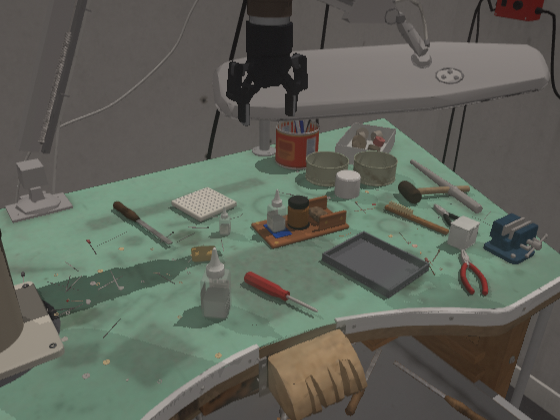

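View pics/side0.png

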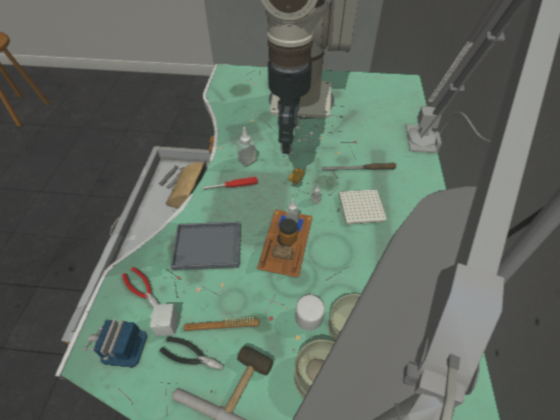

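View pics/wrist0.png

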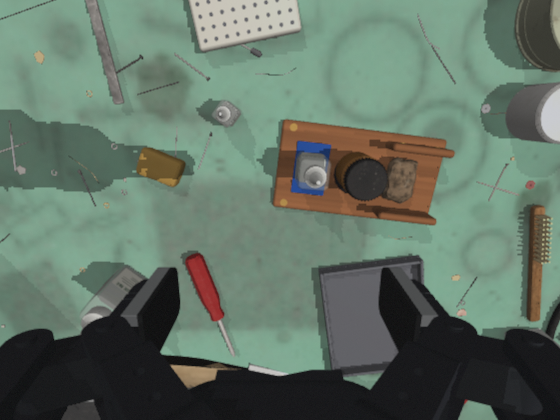

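Candidate bottles in the scene picture: a large one at (216,285), a small one at (224,222), and one on the blue pad of the stand at (277,215). The third fits, being middle-sized, at the front of the stand and in front of the amber jar. I'll check this in an enlarged crop. The wrist picture shows the stand at about (360,172), the tray at (375,310) and the tile at (245,20).

```bash
cat > h.py <<'E'
import numpy as np,cv2
from rig import status,capture,get_calibration
def ray(c,p):
    d=c["R"].T@np.linalg.inv(c["K"])@np.array([p[0],p[1],1.]); o=-c["R"].T@np.asarray(c["t"]); return o,d
def atz(c,p,z):
    o,d=ray(c,p); return o+d*(z-o[2])/d[2]
def tri(obs):
    A=[];b=[]
    for c,p in obs:
        o,d=ray(c,p); d=d/np.linalg.norm(d); M=np.eye(3)-np.outer(d,d); A.append(M); b.append(M@o)
    A=np.vstack(A); b=np.hstack(b); x=np.linalg.lstsq(A,b,rcond=None)[0]
    return x, np.linalg.norm(A@x-b)
def proj(c,X):
    v=c["K"]@(c["R"]@np.asarray(X)+c["t"]); return v[:2]/v[2]
def crop(f,x0,y0,x1,y1,s,out):
    im=cv2.imread(f)[y0:y1,x0:x1]; cv2.imwrite(out,cv2.resize(im,None,fx=s,fy=s,interpolation=cv2.INTER_CUBIC))
def grab(n,f):
    import json
    c=get_calibration(n); im=capture(n); cv2.imwrite(f"pics/{f}.png",im[:,:,::-1])
    np.savez(f"pics/{f}.npz",**{k:np.asarray(v) for k,v in c.items()}); return c,im
def cal(f): return dict(np.load(f"pics/{f}.npz"))
E
python3 - <<'E'
from h import *
crop("pics/scene0.png",160,170,360,320,4,"pics/sc0c.png")
crop("pics/wrist0.png",180,60,460,260,2.8,"pics/wr0c.png")
E
```

```text
(no output)
```

View pics/sc0c.png

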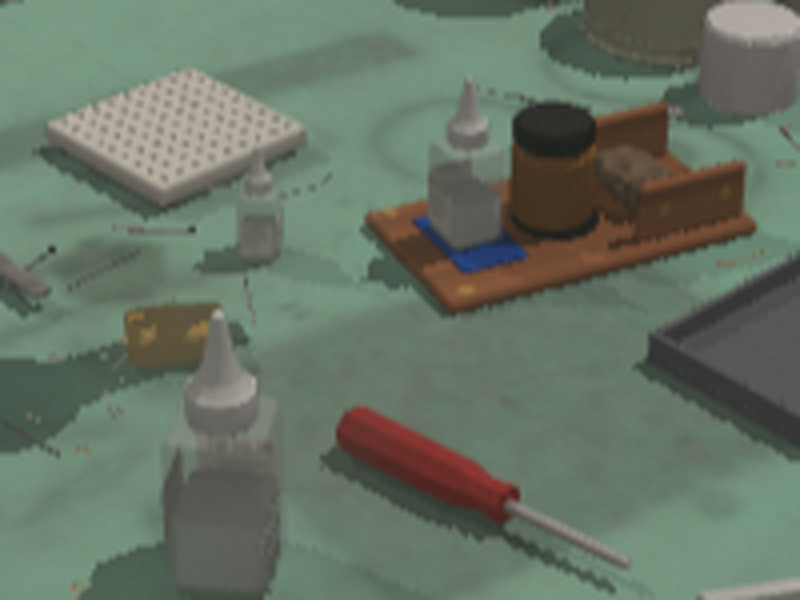

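View pics/wr0c.png

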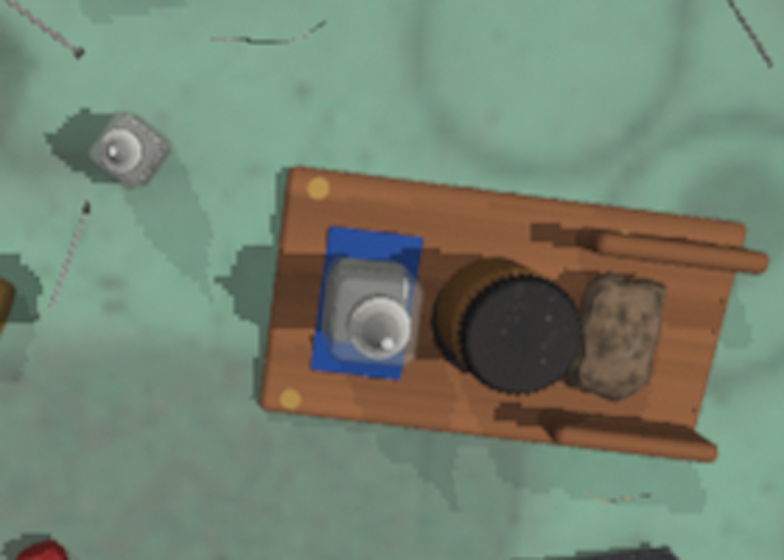

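The crops confirm it: the middle-sized bottle is the one on the blue coaster at wrist (310,172). The small one is at (226,112) with no stand, and the large one is at the front. Now I'll triangulate first estimates.

```bash
python3 - <<'E'
from h import *
W=get_calibration("wrist");S=get_calibration("scene")
w=lambda u,v:(180+u/2.8,60+v/2.8); s=lambda u,v:(160+u/4,170+v/4)
for n,a,b in [("board FL",w(290,167),s(367,217)),("board FR",w(263,408),s(452,310)),("noz tip",w(388,344),s(470,80)),
  ("coaster FR",w(312,370),s(462,270)),("coaster BR",w(400,380),s(527,251)),("capcentre",w(522,334),s(554,122)),
  ("cheekR front top",w(555,425),s(640,187)),("cheekR back top",w(716,450),s(744,166)),("cheekL backtop",w(766,263),s(668,105)),("smallnoz",w(112,152),s(258,153))]:
    x,r=tri([(W,a),(S,b)]); print(n,x.round(4),round(r,4))
for n,p,z in [("FL",w(290,167),.008),("FR",w(263,408),.008),("BL",w(745,225),.008),("cFL",w(328,227),.01),("cBL",w(422,238),.01),("cFR",w(312,370),.01),("cBR",w(400,380),.01),
 ("tileBL",(187,0),.016),("tileFL",(202,50),.016),("tileFR",(301,31),.016),("trayFL",(319,265),.016),("trayBL",(422,257),.016)]:
    print(n,atz(W,p,z).round(4))
E
```

```text
board FL [0.505  0.0624 0.0038] 0.0021
board FR [ 0.4937 -0.0316  0.0027] 0.0007
noz tip [0.5331 0.0139 0.0938] 0.0013
coaster FR [ 0.5125 -0.0138  0.0094] 0.0003
coaster BR [ 0.5476 -0.0178  0.0104] 0.0004
capcentre [0.5821 0.0101 0.059 ] 0.0011
cheekR front top [ 0.6046 -0.0301  0.0337] 0.0027
cheekR back top [ 0.6657 -0.0398  0.0321] 0.001
cheekL backtop [0.6739 0.0306 0.0337] 0.0015
smallnoz [0.447  0.0685 0.0552] 0.0021
FL [0.5037 0.0633 0.008 ]
FR [ 0.4934 -0.0298  0.008 ]
BL [0.6759 0.0422 0.008 ]
cFL [0.5181 0.0415 0.01  ]
cBL [0.5537 0.0375 0.01  ]
cFR [ 0.5127 -0.0137  0.01  ]
cBR [ 0.5474 -0.0178  0.01  ]
tileBL [0.4134 0.171  0.016 ]
tileFL [0.4247 0.1285 0.016 ]
tileFR [0.5199 0.145  0.016 ]
trayFL [ 0.5452 -0.0986  0.016 ]
trayBL [ 0.6628 -0.0885  0.016 ]
```

```bash
python3 -m inch '[{"xyz":[1,0.5,4.5],"roll":0},{"xyz":[1,1,4.5],"roll":0},{"xyz":[1,1,4.5],"roll":0},{"xyz":[0.5,0.5,4],"roll":0},{"xyz":[0,0,0],"roll":0},{"xyz":[0,0,0],"roll":0}]'
python3 - <<'E'
from h import *
c,im=grab("wrist","wrist1"); print(status.state()["tcp_pos"],status.state()["time"])
cv2.imwrite("pics/w1.png",cv2.resize(im[:,:,::-1],(800,600),interpolation=cv2.INTER_CUBIC))
E
```

```text
time: 0.75
tcp_pos: [0.5252, 0.0308, 0.377]
eef_rot: [[0.001, 1.0, -0.025], [1.0, -0.001, -0.0], [-0.0, -0.025, -1.0]]
contact_force: [-0.3, 0.7, 0.5]
finger_gap: 0.0857
[0.52498607 0.03077948 0.37719497] 0.8
```

View pics/w1.png

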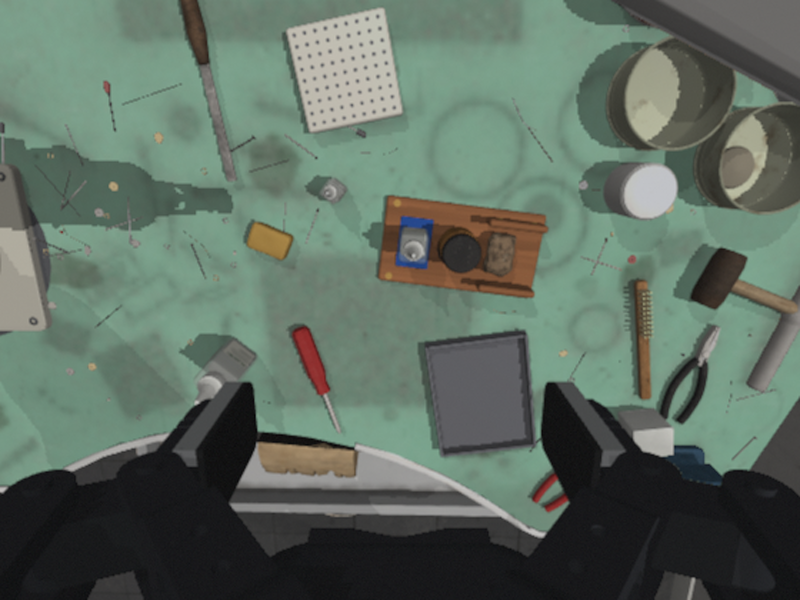

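```bash
python3 - <<'E'
from h import *
im=cv2.imread("pics/wrist1.png")
def c(x0,y0,x1,y1): return cv2.resize(im[y0:y1,x0:x1],(400,400),interpolation=cv2.INTER_CUBIC)
a=c(190,0,290,100); b=c(285,220,385,320); d=c(255,120,355,220);e=c(310,130,410,230)
cv2.imwrite("pics/w1c.png",cv2.resize(np.vstack([np.hstack([a,b])]),None,fx=1,fy=1))
cv2.imwrite("pics/w1d.png",np.hstack([d,e]))
print(status.state()["eef_rot"].round(4).tolist())
E
```

```text
[[0.0008, 0.9997, -0.0247], [1.0, -0.0008, 0.0], [-0.0, -0.0247, -0.9997]]
```

View pics/w1c.png

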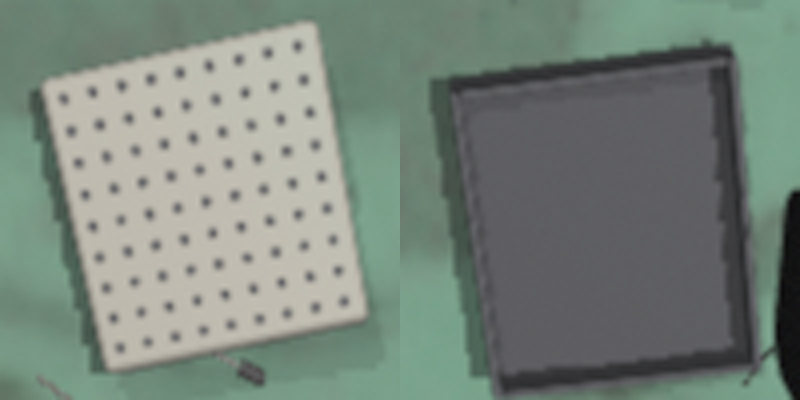

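View pics/w1d.png

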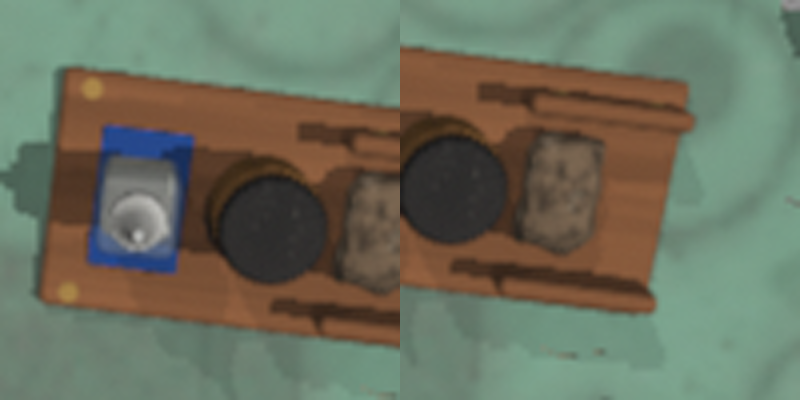

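```bash
python3 - <<'E'
from h import *
W=cal("wrist1"); W0=get_calibration("wrist")
f=lambda u,v,x0,y0:((u+.5)/4-.5+x0,(v+.5)/4-.5+y0)
def show(n,pts,z):
    P=np.array([atz(W,p,z) for p in pts]); print(n,P.round(4)[:,:2].tolist(),"c",P.mean(0).round(4)); 
    e=np.diff(np.vstack([P,P[:1]]),axis=0); print("  len",np.linalg.norm(e,axis=1).round(4),"ang",np.degrees(np.arctan2(e[:,1],e[:,0])).round(1))
show("tile",[f(*p,190,0) for p in[(42,83),(314,22),(368,314),(110,370)]],.016)
show("holes",[f(*p,190,0) for p in[(64,99),(298,46),(344,301),(120,348)]],.016)
show("tray",[f(u-400,v,285,220) for u,v in[(452,92),(735,60),(757,370),(498,394)]],.016)
show("board",[f(*p,255,120) for p in[(63,68),(42,302)]]+[f(u-400,v,310,130) for u,v in[(650,312),(688,82)]],.008)
show("coaster",[f(*p,255,120) for p in[(105,127),(194,135),(178,272),(88,263)]],.010)
show("pumtop",[f(u-400,v,310,130) for u,v in[(530,132),(603,138),(592,240),(520,242)]],.031)
show("captop",[f(270,228,255,120)],.064)
show("noz",[f(138,236,255,120)],.096)
E
```

```text
tile [[0.4053, 0.2242], [0.5011, 0.2425], [0.5199, 0.1481], [0.4243, 0.1289]] c [0.4627 0.1859 0.016 ]
  len [0.0975 0.0963 0.0975 0.0972] ang [  10.8  -78.7 -168.6  101.3]
holes [[0.4128, 0.2191], [0.4954, 0.2352], [0.5112, 0.1526], [0.4284, 0.1366]] c [0.4619 0.1859 0.016 ]
  len [0.0842 0.0841 0.0843 0.084 ] ang [  11.   -79.2 -169.1  100.7]
tray [[0.5472, -0.1094], [0.6637, -0.0941], [0.6843, -0.2403], [0.57, -0.2544]] c [ 0.6163 -0.1746  0.016 ]
  len [0.1175 0.1477 0.1151 0.1468] ang [   7.5  -82.  -172.9   98.9]
board [[0.5025, 0.0638], [0.4932, -0.0299], [0.6684, -0.0499], [0.6759, 0.0434]] c [0.585  0.0069 0.008 ]
  len [0.0941 0.1763 0.0936 0.1746] ang [-95.7  -6.5  85.4 173.3]
coaster [[0.5189, 0.0413], [0.5537, 0.0383], [0.5484, -0.0166], [0.5121, -0.0131]] c [0.5333 0.0125 0.01  ]
  len [0.035  0.0552 0.0365 0.0548] ang [ -4.9 -95.6 174.5  82.9]
pumtop [[0.6119, 0.0271], [0.6395, 0.025], [0.6379, -0.0145], [0.6103, -0.0155]] c [0.6249 0.0055 0.031 ]
  len [0.0277 0.0395 0.0277 0.0427] ang [  -4.5  -92.3 -178.    87.8]
captop [[0.5791, 0.0119]] c [0.5791 0.0119 0.064 ]
  len [0.] ang [0.]
noz [[0.5316, 0.0151]] c [0.5316 0.0151 0.096 ]
  len [0.] ang [0.]
```

```bash
python3 -m inch '[{"xyz":[0.1,-0.2,-2],"roll":8.38},{"xyz":[0.1,-0.2,-2],"roll":8.38},{"xyz":[0.1,-0.2,-2],"roll":8.38},{"xyz":[0.1,-0.2,-2],"roll":8.38},{"xyz":[0.1,-0.2,-2],"roll":8.38},{"xyz":[0.1,-0.2,-2],"roll":8.38},{"xyz":[0.1,-0.2,-2],"roll":8.38},{"xyz":[0.1,-0.2,-2],"roll":8.38},{"xyz":[0,-0.1,-1],"roll":8.38},{"xyz":[0,-0.1,-1],"roll":8.38},{"xyz":[0,0,0],"roll":0},{"xyz":[0,0,0],"roll":0}]'
python3 - <<'E'
from h import *
c,im=grab("wrist","wrist2"); print(status.state()["tcp_pos"],status.state()["qpos"])
cv2.imwrite("pics/w2.png",cv2.resize(im[:,:,::-1],(800,600),interpolation=cv2.INTER_CUBIC))
E
```

```text
time: 2.0
tcp_pos: [0.5162, 0.0089, 0.1719]
eef_rot: [[-0.997, 0.072, -0.035], [0.074, 0.997, -0.035], [0.032, -0.038, -0.999]]
contact_force: [0.3, -0.3, 0.4]
finger_gap: 0.0855
[0.51606341 0.00892202 0.17183623] [ 0.03884792  0.31999282  0.02298077  1.31038157 -0.03379828  0.11224298]
```

View pics/w2.png

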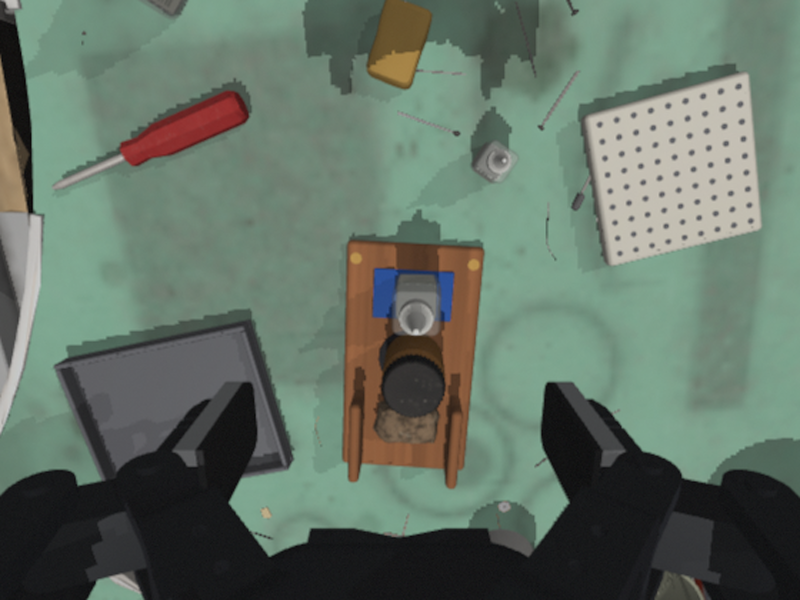

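The stand, bottle and jar are in view: nozzle at (416,315), cap at (413,385) in the 800x600 picture. The tool has tilted about 0.05 rad, so I'll find out how a row drifts before descending.

```bash
cat > st.py <<'E'
from h import *
s=status.state();R=s["eef_rot"]
print("t",round(s["time"],2),"tcp",s["tcp_pos"].round(4),"toolz",R[:,2].round(4),"yaw_y",round(float(np.degrees(np.arctan2(R[1,1],R[0,1]))),2),"q",s["qpos"].round(3),"F",s["contact_force"].round(1),"gap",round(s["finger_gap"],4))
E
python3 st.py; python3 -m inch '[{"xyz":[0,0,0],"roll":0}]' >/dev/null; python3 st.py;  python3 -m inch '[{"xyz":[0,0,0],"roll":0}]'>/dev/null; python3 st.py
python3 -m inch '[{"xyz":[0,0,0],"roll":0},{"xyz":[0,0,0],"roll":0}]'>/dev/null; python3 st.py
python3 -m inch '[{"xyz":[0,0,1],"roll":0}]'>/dev/null; python3 st.py
python3 -m inch '[{"xyz":[0,0,1],"roll":0}]'>/dev/null; python3 st.py
```

```text
t 2.05 tcp [0.5161 0.0089 0.1718] toolz [-0.0352 -0.0352 -0.9988] yaw_y 85.87 q [ 0.039  0.32   0.023  1.31  -0.034  0.112] F [-0.2  0.1 -0. ] gap 0.0854
t 2.15 tcp [0.5162 0.0088 0.1721] toolz [-0.0348 -0.0352 -0.9988] yaw_y 85.76 q [ 0.039  0.32   0.023  1.311 -0.034  0.114] F [-0.7  0.3 -0.2] gap 0.0854
t 2.25 tcp [0.5164 0.0088 0.1725] toolz [-0.0341 -0.0351 -0.9988] yaw_y 85.69 q [ 0.039  0.319  0.024  1.311 -0.034  0.115] F [ 0.1 -0.8 -1. ] gap 0.0852
t 2.45 tcp [0.5172 0.0089 0.1735] toolz [-0.032  -0.035  -0.9989] yaw_y 85.62 q [ 0.039  0.319  0.026  1.311 -0.034  0.116] F [-0.2  0.2 -1. ] gap 0.086
t 2.55 tcp [0.5164 0.0089 0.1829] toolz [-0.0344 -0.035  -0.9988] yaw_y 85.61 q [ 0.039  0.314  0.044  1.336 -0.034  0.117] F [-0.1 -0.   1.1] gap 0.0854
t 2.65 tcp [0.5165 0.0089 0.1939] toolz [-0.0341 -0.035  -0.9988] yaw_y 85.6 q [ 0.039  0.309  0.065  1.363 -0.034  0.117] F [-0.5 -0.2 -0. ] gap 0.0852
```

```bash
python3 -m inch '[{"xyz":[0,0,4],"roll":0}]' >/dev/null; python3 st.py;  python3 -m inch '[{"xyz":[0,0,0],"roll":0}]'>/dev/null; python3 st.py
python3 -m inch '[{"xyz":[0,0,-4],"roll":0}]'>/dev/null; python3 st.py;  python3 -m inch '[{"xyz":[0,0,0],"roll":0}]'>/dev/null; python3 st.py
python3 -m inch '[{"xyz":[0,0,0],"roll":8}]'>/dev/null; python3 st.py;  python3 -m inch '[{"xyz":[0,0,0],"roll":0}]'>/dev/null; python3 st.py
python3 -m inch '[{"xyz":[0,0,0],"roll":-8}]'>/dev/null; python3 st.py;  python3 -m inch '[{"xyz":[0,0,0],"roll":0}]'>/dev/null; python3 st.py
```

```text
t 2.75 tcp [0.5138 0.0089 0.2314] toolz [-0.0426 -0.0353 -0.9985] yaw_y 85.62 q [ 0.039  0.297  0.147  1.464 -0.034  0.117] F [0.9 0.5 0.2] gap 0.0855
t 2.85 tcp [0.5171 0.009  0.2379] toolz [-0.0313 -0.035  -0.9989] yaw_y 85.59 q [ 0.039  0.292  0.157  1.468 -0.034  0.117] F [0.6 1.5 0.1] gap 0.0855
t 2.95 tcp [0.522  0.0092 0.2041] toolz [-0.017  -0.0345 -0.9993] yaw_y 85.56 q [ 0.039  0.301  0.081  1.37  -0.034  0.117] F [ 0.2 -0.3 -0.7] gap 0.0854
t 3.05 tcp [0.5187 0.009  0.2006] toolz [-0.0254 -0.0348 -0.9991] yaw_y 85.57 q [ 0.039  0.303  0.075  1.37  -0.034  0.117] F [-0.6 -0.3 -0.5] gap 0.0854
t 3.15 tcp [0.5194 0.009  0.2023] toolz [-0.0183 -0.038  -0.9991] yaw_y 93.76 q [ 0.041  0.298  0.072  1.365 -0.037 -0.024] F [-0.  -0.   1.4] gap 0.0853
t 3.25 tcp [0.5196 0.0091 0.2035] toolz [-0.0177 -0.038  -0.9991] yaw_y 93.76 q [ 0.041  0.297  0.074  1.368 -0.037 -0.024] F [ 0.5  0.2 -0.6] gap 0.0853
t 3.35 tcp [0.5202 0.0092 0.2054] toolz [-0.0208 -0.035  -0.9992] yaw_y 85.4 q [ 0.039  0.3    0.084  1.377 -0.034  0.12 ] F [-0.6  0.4  0.1] gap 0.0855
t 3.45 tcp [0.5211 0.0092 0.2069] toolz [-0.0187 -0.0349 -0.9992] yaw_y 85.24 q [ 0.039  0.299  0.087  1.378 -0.034  0.123] F [0.  0.1 0.2] gap 0.0855
```

```bash
python3 -m inch '[{"xyz":[0,0,0],"roll":-8.2},{"xyz":[0,0,0],"roll":-8.2},{"xyz":[0,0,0],"roll":-8.2},{"xyz":[0,0,0],"roll":-8.2},{"xyz":[0,0,0],"roll":-8.2},{"xyz":[0,0,0],"roll":-8.2},{"xyz":[0,0,0],"roll":-8.2},{"xyz":[0,0,0],"roll":-8.2},{"xyz":[0,0,0],"roll":-8.2},{"xyz":[0,0,0],"roll":-8.2},{"xyz":[0,0,0],"roll":-8.2}]' >/dev/null; python3 st.py;  python3 -m inch '[{"xyz":[0,0,4],"roll":0},{"xyz":[0,0,0],"roll":0},{"xyz":[0,0,-4],"roll":0},{"xyz":[0,0,0],"roll":0}]'>/dev/null; python3 st.py;python3 -m inch '[{"xyz":[0,0,-4],"roll":0},{"xyz":[0,0,0],"roll":0}]'>/dev/null; python3 st.py
```

```text
t 4.55 tcp [0.5282 0.0093 0.2206] toolz [-0.0215  0.0092 -0.9997] yaw_y -8.07 q [0.012 0.31  0.137 1.42  0.009 1.723] F [ 0.3 -0.2 -0.6] gap 0.0856
t 4.95 tcp [0.5282 0.0091 0.2242] toolz [-0.0189  0.0091 -0.9998] yaw_y -8.02 q [0.011 0.307 0.142 1.425 0.009 1.722] F [-0.2 -0.2 -0.5] gap 0.0855
t 5.15 tcp [0.5279 0.0091 0.1857] toolz [-0.0185  0.009  -0.9998] yaw_y -7.95 q [0.011 0.321 0.061 1.33  0.009 1.721] F [-0.1 -0.6  0.1] gap 0.0853
```

```bash
python3 -m inch '[{"xyz":[0,0,0],"roll":0},{"xyz":[0,0,0],"roll":0},{"xyz":[0,0,0],"roll":0},{"xyz":[0,0,0],"roll":0},{"xyz":[0,0,0],"roll":0},{"xyz":[0,0,0],"roll":0}]' >/dev/null; python3 st.py;  python3 -m inch '[{"xyz":[0,0,-5],"roll":0},{"xyz":[0,0,0],"roll":0}]'>/dev/null; python3 st.py;python3 -m inch '[{"xyz":[0,0,1],"roll":0},{"xyz":[0,0,1],"roll":0},{"xyz":[0,0,1],"roll":0},{"xyz":[0,0,1],"roll":0}]'>/dev/null; python3 st.py
```

```text
t 5.75 tcp [0.5376 0.0092 0.1992] toolz [ 0.0047  0.0092 -0.9999] yaw_y -7.89 q [0.012 0.314 0.088 1.34  0.009 1.72 ] F [-0.3 -0.5 -0.6] gap 0.0853
t 5.95 tcp [0.5358 0.0092 0.1478] toolz [ 0.0026  0.0093 -1.    ] yaw_y -7.89 q [ 0.012  0.34  -0.012  1.216  0.009  1.72 ] F [-2.  -0.1 -0.8] gap 0.0855
t 6.35 tcp [0.5406 0.0093 0.1976] toolz [ 0.0134  0.0094 -0.9999] yaw_y -7.89 q [0.012 0.313 0.082 1.326 0.009 1.72 ] F [-0.5 -0.4  0.1] gap 0.0855
```

```bash
python3 - <<'E'
from h import *
grab("wrist","wrist3")
E
python3 -m inch '[{"xyz":[0,0,0],"roll":8.1},{"xyz":[0,0,0],"roll":8.1},{"xyz":[0,0,0],"roll":8.1},{"xyz":[0,0,0],"roll":8.1},{"xyz":[0,0,0],"roll":8.1},{"xyz":[0,0,0],"roll":8.1},{"xyz":[0,0,0],"roll":8.1},{"xyz":[0,0,0],"roll":8.1},{"xyz":[0,0,0],"roll":8.1},{"xyz":[0,0,0],"roll":8.1},{"xyz":[0,0,0],"roll":8.1}]' >/dev/null; python3 st.py
python3 - <<'E'
from h import *
grab("wrist","wrist4")
a=cv2.imread("pics/wrist3.png"); b=cv2.imread("pics/wrist4.png")
cv2.imwrite("pics/w34.png",np.hstack([cv2.resize(a[100:300,190:390],(400,400),interpolation=cv2.INTER_CUBIC),cv2.resize(b[160:360,190:390],(400,400),interpolation=cv2.INTER_CUBIC)]))
E
python3 st.py
```

```text
t 7.5 tcp [0.5535 0.0094 0.2204] toolz [ 0.0114  0.0405 -0.9991] yaw_y 84.94 q [-0.007  0.333  0.169  1.395  0.041  0.082] F [-0.1  1.   0.4] gap 0.0853
t 7.55 tcp [0.5539 0.0094 0.2206] toolz [ 0.0119  0.0405 -0.9991] yaw_y 85.14 q [-0.007  0.333  0.17   1.396  0.041  0.078] F [ 0.1 -0.5  0.1] gap 0.0854
```

View pics/w34.png

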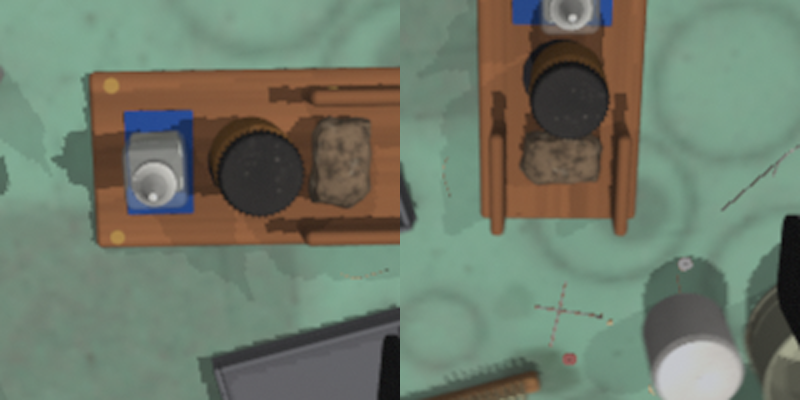

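```bash
python3 - <<'E'
from h import *
C={k:cal(k) for k in("wrist1","wrist3","wrist4")}
S=get_calibration("scene");W0=None
g=lambda u,v,x0,y0,s:((u+.5)/s-.5+x0,(v+.5)/s-.5+y0)
a=lambda u,v:g(u,v,190,100,2); b=lambda u,v:g(u-400,v,190,160,2); w1=lambda u,v:g(u,v,255,120,4); s=lambda u,v:g(u,v,160,170,4)
obs={"noz":(w1(138,236),a(153,194),b(572,12),s(470,80)),"cap":(w1(270,228),a(261,172),b(570,101),s(554,122))}
for k,o in obs.items():
    L=list(zip([C["wrist1"],C["wrist3"],C["wrist4"],S],o))
    print(k,*[ (tri(x)[0].round(4),round(tri(x)[1],4)) for x in(L,L[:3],L[1:3],[L[1],L[3]],[L[2],L[3]])])
for n,pts,z in [("board",[a(93,72),a(100,246)],.008),("boardb",[b(482,216),b(636,216)],.008),("coaster",[a(124,111),a(192,111),a(193,214),a(125,213)],.01),("pum",[a(318,118),a(370,121),a(366,203),a(314,200)],.031)]:
    c=C["wrist4"] if n=="boardb" else C["wrist3"]
    P=np.array([atz(c,p,z) for p in pts]); print(n,P[:,:2].round(4).tolist(),P.mean(0).round(4))
P=np.array([atz(C["wrist4"],b(*p),.031) for p in [(526,136),(600,136),(598,182),(526,180)]]); print("pum4",P[:,:2].round(4).tolist(),P.mean(0).round(4))
E
```

```text
noz (array([0.5316, 0.015 , 0.0941]), np.float64(0.0032)) (array([0.5311, 0.0147, 0.0893]), np.float64(0.0016)) (array([0.5309, 0.015 , 0.0884]), np.float64(0.001)) (array([0.5328, 0.0152, 0.0942]), np.float64(0.0017)) (array([0.5311, 0.0143, 0.0949]), np.float64(0.0029))
cap (array([0.5806, 0.0108, 0.0598]), np.float64(0.002)) (array([0.5802, 0.011 , 0.0595]), np.float64(0.0009)) (array([0.5808, 0.0108, 0.0582]), np.float64(0.0)) (array([0.5814, 0.0107, 0.0598]), np.float64(0.0012)) (array([0.5811, 0.0104, 0.06  ]), np.float64(0.0013))
board [[0.5055, 0.0641], [0.4932, -0.0297]] [0.4993 0.0172 0.008 ]
boardb [[0.6644, -0.0497], [0.6747, 0.0449]] [ 0.6695 -0.0024  0.008 ]
coaster [[0.5183, 0.0423], [0.5536, 0.0374], [0.5468, -0.0181], [0.5101, -0.0124]] [0.5322 0.0123 0.01  ]
pum [[0.6146, 0.0279], [0.6401, 0.0228], [0.6355, -0.019], [0.6091, -0.0136]] [0.6248 0.0045 0.031 ]
pum4 [[0.607, -0.0154], [0.6113, 0.0258], [0.6391, 0.0224], [0.6335, -0.0184]] [0.6227 0.0036 0.031 ]
```

Triangulation from the wrist views and the scene view gives the bottle axis at about (0.532, 0.0145), the jar at (0.581, 0.0108), the pumice at (0.6245, 0.0045) and the stand yaw at about -6.6°. Heights are nozzle tip about 0.094 and cap 0.06, so they agree with the text. Now I'll approach the bottle.

```bash
python3 -m inch '[{"xyz":[-0.4,0.1,-1.8],"roll":-0.3},{"xyz":[-0.4,0.1,-1.8],"roll":-0.3},{"xyz":[-0.4,0.1,-1.8],"roll":-0.3},{"xyz":[-0.4,0.1,-1.8],"roll":-0.3},{"xyz":[-0.4,0,-1.8],"roll":-0.3}]' >/dev/null; python3 st.py
```

```text
t 8.05 tcp [0.5408 0.0133 0.1376] toolz [ 0.0335  0.0397 -0.9987] yaw_y 82.87 q [ 0.     0.331 -0.053  1.153  0.04   0.126] F [ 0.4  0.4 -0.2] gap 0.0853
```

```bash
python3 -m inch '[{"xyz":[-0.2,0,4],"roll":0},{"xyz":[-0.2,0,4],"roll":0}]' >/dev/null; python3 st.py;python3 -m inch '[{"xyz":[0,0,4],"roll":0},{"xyz":[0,0,4],"roll":0}]' >/dev/null; python3 st.py; python3 -m inch '[{"xyz":[0,0,-0.5],"roll":0}]' >/dev/null; python3 st.py; python3 -m inch '[{"xyz":[0,0,-0.5],"roll":0}]' >/dev/null; python3 st.py
```

```text
t 8.25 tcp [0.5259 0.0134 0.2083] toolz [ 0.0076  0.0395 -0.9992] yaw_y 82.49 q [1.000e-03 2.840e-01 7.000e-02 1.349e+00 4.000e-02 1.320e-01] F [0.6 0.5 1.3] gap 0.0856
t 8.45 tcp [0.5243 0.0134 0.2915] toolz [ 0.0061  0.0394 -0.9992] yaw_y 82.17 q [1.000e-03 2.670e-01 2.610e-01 1.558e+00 3.900e-02 1.380e-01] F [ 1.8 -0.3  0.1] gap 0.0853
t 8.55 tcp [0.5279 0.0134 0.2945] toolz [ 0.0209  0.0395 -0.999 ] yaw_y 82.06 q [1.000e-03 2.610e-01 2.610e-01 1.549e+00 3.900e-02 1.400e-01] F [ 0.1 -0.1 -0.2] gap 0.0855
t 8.65 tcp [0.5288 0.0134 0.2909] toolz [ 0.0245  0.0394 -0.9989] yaw_y 81.96 q [1.000e-03 2.600e-01 2.490e-01 1.535e+00 3.900e-02 1.420e-01] F [ 0.9  0.8 -0.7] gap 0.0852
```

The row drift looks like servo lag being latched as the new target. I'll check whether holding still during camera calls settles the arm.

```bash
python3 - <<'E'
from h import *
for i in range(8):
    s=status.state(); print(round(s["time"],2),s["tcp_pos"].round(4),s["eef_rot"][:,2].round(4),s["joint_vel"].round(3)); capture("side")
E
for i in 1 2 3 4; do python3 -m inch '[{"xyz":[0,0,0],"roll":0}]' >/dev/null; python3 st.py; done
```

```text
8.65 [0.5288 0.0134 0.2909] [ 0.0245  0.0394 -0.9989] [-0.    -0.038 -0.057 -0.11   0.     0.018]
8.7 [0.5286 0.0134 0.2903] [ 0.0241  0.0394 -0.9989] [-0.001  0.016 -0.026  0.01   0.001 -0.011]
8.75 [0.5279 0.0134 0.2894] [ 0.0215  0.0394 -0.999 ] [-0.     0.016 -0.02   0.009 -0.001 -0.007]
8.8 [0.5275 0.0134 0.2888] [ 0.0198  0.0394 -0.999 ] [-0.     0.012 -0.011  0.007  0.001 -0.004]
8.85 [0.5273 0.0134 0.2884] [ 0.0188  0.0394 -0.999 ] [ 0.001  0.006 -0.002  0.001 -0.    -0.004]
8.9 [0.5273 0.0134 0.2883] [ 0.0185  0.0395 -0.999 ] [ 0.     0.005  0.004  0.002 -0.001 -0.001]
8.95 [0.5273 0.0134 0.2884] [ 0.0186  0.0395 -0.999 ] [-0.001  0.002  0.004  0.001  0.    -0.003]
9.0 [0.5274 0.0134 0.2885] [ 0.0188  0.0395 -0.999 ] [-0.001 -0.001  0.007  0.001  0.001 -0.002]
t 9.15 tcp [0.5274 0.0135 0.2882] toolz [ 0.0183  0.0395 -0.9991] yaw_y 82.03 q [1.000e-03 2.630e-01 2.460e-01 1.536e+00 3.900e-02 1.410e-01] F [ 0.3 -0.4  0.8] gap 0.0851
t 9.25 tcp [0.5273 0.0134 0.2878] toolz [ 0.0175  0.0395 -0.9991] yaw_y 82.02 q [1.000e-03 2.630e-01 2.460e-01 1.536e+00 3.900e-02 1.410e-01] F [ 0.4 -0.4 -0.5] gap 0.0859
t 9.35 tcp [0.5273 0.0134 0.2876] toolz [ 0.0172  0.0395 -0.9991] yaw_y 82.02 q [1.000e-03 2.630e-01 2.450e-01 1.536e+00 3.900e-02 1.410e-01] F [ 0.3  0.3 -0.3] gap 0.0852
t 9.45 tcp [0.5272 0.0134 0.2875] toolz [ 0.0169  0.0395 -0.9991] yaw_y 82.01 q [1.000e-03 2.630e-01 2.450e-01 1.536e+00 3.900e-02 1.410e-01] F [ 0.8 -0.2 -0.2] gap 0.0859
```

```bash
cat > settle.py <<'E'
from h import *
for i in range(5): im=capture("side")
E
python3 -m inch '[{"xyz":[0,0,-1],"roll":0.1},{"xyz":[0.1,0,-2],"roll":0.2},{"xyz":[0.1,0,-2.5],"roll":0.2},{"xyz":[0.1,0,-2.5],"roll":0.2},{"xyz":[0,0,-2.5],"roll":0.2},{"xyz":[0,0,-2],"roll":0.2},{"xyz":[0,0,-1.5],"roll":0.2},{"xyz":[0,0,-1],"roll":0.1},{"xyz":[0,0,-0.5],"roll":0},{"xyz":[0,0,-0.2],"roll":0}]' >/dev/null; python3 st.py; python3 settle.py; python3 st.py
```

```text
t 10.45 tcp [0.528  0.0134 0.1204] toolz [ 0.0158  0.04   -0.9991] yaw_y 83.5 q [ 0.     0.335 -0.095  1.125  0.04   0.115] F [ 0.1 -0.  -0.4] gap 0.0853
t 10.7 tcp [0.5291 0.0134 0.1219] toolz [ 0.0186  0.04   -0.999 ] yaw_y 83.51 q [ 0.     0.333 -0.093  1.126  0.04   0.114] F [ 0.1 -0.8 -1.1] gap 0.0851
```

```bash

python3 -m inch '[{"xyz":[0.1,0.05,-1],"roll":0},{"xyz":[0.1,0.05,-1.5],"roll":0},{"xyz":[0.1,0.05,-1.5],"roll":0},{"xyz":[0.05,0,-1.5],"roll":0},{"xyz":[0,0,-1.5],"roll":0},{"xyz":[0,0,-1],"roll":0},{"xyz":[0,0,-0.7],"roll":0},{"xyz":[0,0,-0.4],"roll":0},{"xyz":[0,0,-0.2],"roll":0}]' >/dev/null; python3 st.py; python3 - <<'E'
from h import *
for i in range(3): capture("side")
c,im=grab("wrist","wrist5"); c,im2=grab("scene","scene5")
cv2.imwrite("pics/s5.png",np.hstack([cv2.resize(im[100:400,130:430],(400,400)),cv2.resize(im2[130:270,210:350],(400,400),interpolation=cv2.INTER_CUBIC)])[:,:,::-1])
E
python3 st.py
```

```text
t 11.6 tcp [0.5365 0.0152 0.0267] toolz [ 0.0283  0.0401 -0.9988] yaw_y 83.53 q [ 0.004  0.436 -0.216  0.891  0.04   0.118] F [-0.3  0.1  0.6] gap 0.0855
t 11.85 tcp [0.537  0.0152 0.0276] toolz [ 0.0295  0.0401 -0.9988] yaw_y 83.53 q [ 0.004  0.435 -0.215  0.892  0.04   0.118] F [ 0.8 -0.6 -0. ] gap 0.0859
```

View pics/s5.png

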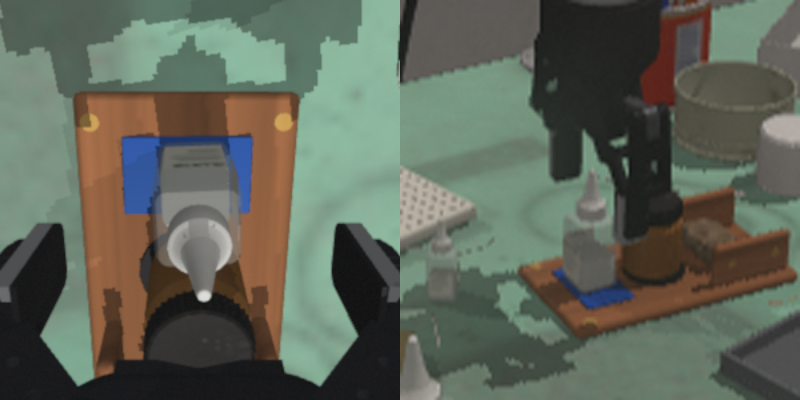

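The bottle is centred between the open fingers (nozzle at (203,290), fingers at 65 and 335 in the crop). TCP is 4 mm too far back, so I'll correct that and then close.

```bash

python3 -m inch '[{"xyz":[-0.2,0,0.1],"roll":0},{"xyz":[-0.2,0,0.1],"roll":0}]' >/dev/null; python3 settle.py; python3 st.py
python3 -m inch '[{"xyz":[0,0,0],"roll":0},{"xyz":[0,0,0],"roll":0},{"xyz":[0,0,0],"roll":0},{"xyz":[0,0,0],"roll":0}]' -1 40 >/dev/null; python3 st.py
python3 -m inch '[{"xyz":[0,0,0],"roll":0},{"xyz":[0,0,0],"roll":0},{"xyz":[0,0,0],"roll":0}]' >/dev/null; python3 st.py
```

```text
t 12.3 tcp [0.5335 0.0152 0.0301] toolz [ 0.0308  0.0401 -0.9987] yaw_y 83.54 q [ 0.004  0.425 -0.223  0.892  0.04   0.118] F [-0.4  0.2  0.2] gap 0.0853
t 12.7 tcp [0.5336 0.0151 0.0301] toolz [ 0.0308  0.04   -0.9987] yaw_y 83.54 q [ 0.004  0.425 -0.223  0.892  0.04   0.118] F [-4.3 -1.2 22.4] gap 0.0286
t 13.0 tcp [0.5339 0.0151 0.0303] toolz [ 0.0313  0.04   -0.9987] yaw_y 83.53 q [ 0.004  0.425 -0.222  0.892  0.04   0.118] F [ 0.1 -0.   0.5] gap 0.0287
```

```bash

python3 -m inch '[{"xyz":[0,0,0.5],"roll":0},{"xyz":[0,0,1.5],"roll":0},{"xyz":[0,0,2],"roll":0},{"xyz":[0,0,2],"roll":0},{"xyz":[0,0,1.5],"roll":0},{"xyz":[0,0,0.7],"roll":0},{"xyz":[0,0,0.3],"roll":0},{"xyz":[0,0,0.1],"roll":0}]' >/dev/null; python3 settle.py; python3 st.py
```

```text
t 14.05 tcp [0.5298 0.0152 0.1171] toolz [ 0.0225  0.04   -0.9989] yaw_y 83.52 q [ 0.004  0.335 -0.104  1.109  0.04   0.118] F [ 0.1 -0.5  0.1] gap 0.0283
```

```bash
python3 - <<'E'
from h import *
c,im=grab("wrist","wrist6"); c,im2=grab("scene","scene6")
cv2.imwrite("pics/s6.png",np.hstack([cv2.resize(im[100:400,130:430],(400,400)),cv2.resize(im2[130:270,210:350],(400,400),interpolation=cv2.INTER_CUBIC)])[:,:,::-1])
E
```

```text
(no output)
```

View pics/s6.png

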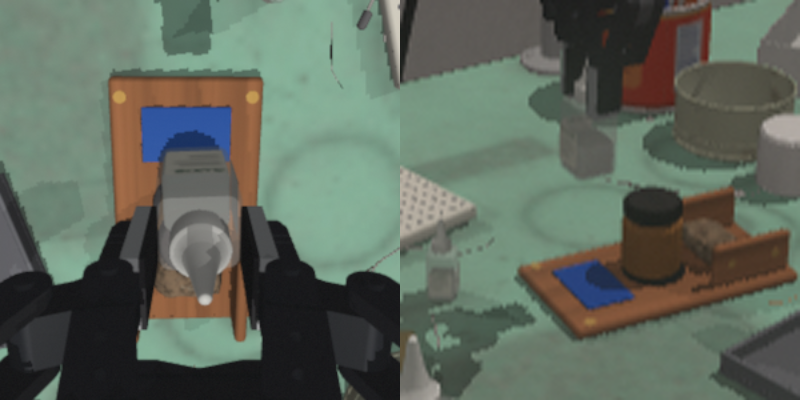

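The bottle hangs upright in the fingers and the jar and pumice are undisturbed. Next I'll carry it over the tray.

```bash

python3 -m inch '[{"xyz":[0.3,-0.7,0],"roll":0},{"xyz":[0.9,-1.8,0],"roll":0},{"xyz":[1.5,-3,0],"roll":0},{"xyz":[1.9,-3.7,0],"roll":0},{"xyz":[1.9,-3.7,0],"roll":0},{"xyz":[1.7,-3.3,0],"roll":0},{"xyz":[1.3,-2.7,0],"roll":0},{"xyz":[0.9,-1.8,0],"roll":0},{"xyz":[0.4,-0.9,0],"roll":0},{"xyz":[0.2,-0.4,0],"roll":0},{"xyz":[0,0,0],"roll":0}]' >/dev/null; python3 settle.py; python3 st.py; python3 - <<'E'
from h import *
c,im=grab("wrist","wrist7"); c,im2=grab("scene","scene7")
cv2.imwrite("pics/s7.png",np.hstack([cv2.resize(im[0:420,70:490],(400,400)),cv2.resize(im2[130:330,270:470],(400,400),interpolation=cv2.INTER_CUBIC)])[:,:,::-1])
E
```

```text
t 15.5 tcp [ 0.6418 -0.2164  0.1137] toolz [ 0.0189  0.04   -0.999 ] yaw_y 83.71 q [-0.347  0.641  0.383  1.309  0.044 -0.236] F [ 0.2  0.4 -1.3] gap 0.0282
```

View pics/s7.png

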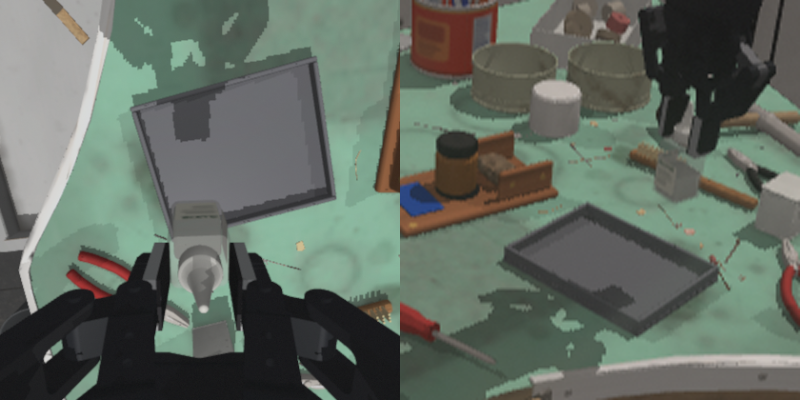

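```bash
python3 - <<'E'
from h import *
c=cal("wrist7"); f=lambda u,v:((u+.5)*1.05-.5+70,(v+.5)*1.05-.5)
S=cal("scene7"); s=lambda u,v:((u-400+.5)/2-.5+270,(v+.5)/2-.5+130)
for a,b in [((133,107),(640,330)),((316,60),(503,250)),((335,197),(588,207))]:
    print(atz(c,f(*a),.016).round(4), tri([(c,f(*a)),(S,s(*b))])[0].round(4), atz(S,s(*b),.016).round(4))
print(atz(S,s(717,268),.016).round(4))
E
```

```text
[ 0.5679 -0.2548  0.016 ] [ 0.5696 -0.258   0.0058] [ 0.5608 -0.2681  0.016 ]
[ 0.549 -0.11   0.016] [ 0.5487 -0.1076  0.0088] [ 0.5416 -0.1162  0.016 ]
[ 0.6619 -0.0933  0.016 ] [ 0.6661 -0.092   0.0085] [ 0.6581 -0.103   0.016 ]
[ 0.6825 -0.2429  0.016 ]
```

```bash

python3 -m inch '[{"xyz":[0,0.2,-0.7],"roll":0},{"xyz":[0,0.3,-1.5],"roll":0},{"xyz":[-0.1,0.3,-1.7],"roll":0},{"xyz":[0,0.2,-1.5],"roll":0},{"xyz":[0,0,-1],"roll":0},{"xyz":[0,0,-0.6],"roll":0},{"xyz":[0,0,-0.3],"roll":0},{"xyz":[0,0,-0.1],"roll":0}]' >/dev/null; python3 settle.py; python3 st.py
```

```text
t 16.65 tcp [ 0.6418 -0.2037  0.0383] toolz [ 0.0233  0.0388 -0.999 ] yaw_y 83.89 q [-0.329  0.679  0.25   1.132  0.044 -0.222] F [-0.1  1.6 -1.3] gap 0.0284
```

```bash

python3 -m inch '[{"xyz":[0,0,-0.4],"roll":0},{"xyz":[0,0,-0.4],"roll":0},{"xyz":[0,0,-0.2],"roll":0},{"xyz":[0,0,-0.1],"roll":0}]' >/dev/null; python3 settle.py; python3 st.py
```

```text
t 17.3 tcp [ 0.6429 -0.2043  0.0282] toolz [ 0.0261  0.0378 -0.9989] yaw_y 83.88 q [-0.329  0.688  0.237  1.108  0.044 -0.222] F [0.3 1.1 0.3] gap 0.0285
```

```bash

python3 -m inch '[{"xyz":[0,0,-0.2],"roll":0},{"xyz":[0,0,-0.1],"roll":0}]' >/dev/null; python3 settle.py; python3 st.py
python3 -m inch '[{"xyz":[0,0,-0.1],"roll":0}]' >/dev/null; python3 settle.py; python3 st.py
```

```text
t 17.75 tcp [ 0.6433 -0.2044  0.0257] toolz [ 0.0271  0.0375 -0.9989] yaw_y 83.89 q [-0.329  0.69   0.234  1.101  0.044 -0.222] F [ 0.8  0.4 -0.6] gap 0.029
t 18.1 tcp [ 0.6433 -0.2044  0.0247] toolz [ 0.0271  0.0375 -0.9989] yaw_y 83.89 q [-0.329  0.691  0.233  1.099  0.044 -0.222] F [-0.1 -0.5 -0.6] gap 0.0286
```

```bash

python3 -m inch '[{"xyz":[0,0,-0.1],"roll":0}]' >/dev/null; python3 settle.py; python3 st.py
python3 -m inch '[{"xyz":[0,0,-0.1],"roll":0}]' >/dev/null; python3 settle.py; python3 st.py
```

```text
t 18.45 tcp [ 0.6436 -0.2045  0.0244] toolz [ 0.0279  0.0372 -0.9989] yaw_y 83.89 q [-0.329  0.691  0.232  1.098  0.044 -0.222] F [-2.1  0.6  6.2] gap 0.0284
t 18.8 tcp [ 0.6437 -0.2045  0.0244] toolz [ 0.0287  0.0371 -0.9989] yaw_y 83.89 q [-0.329  0.691  0.232  1.097  0.044 -0.222] F [-2.4  0.5  6.1] gap 0.0285
```

The bottle is on the tray floor (6 N up). Releasing it.

```bash

python3 -m inch '[{"xyz":[0,0,0],"roll":0},{"xyz":[0,0,0],"roll":0},{"xyz":[0,0,0],"roll":0},{"xyz":[0,0,0.1],"roll":0}]' 1 >/dev/null; python3 settle.py; python3 st.py
python3 -m inch '[{"xyz":[0,0,1],"roll":0},{"xyz":[0,0,2],"roll":0},{"xyz":[0,0,2.5],"roll":0},{"xyz":[0,0,2],"roll":0},{"xyz":[0,0,1],"roll":0},{"xyz":[0,0,0.5],"roll":0},{"xyz":[0,0,0.2],"roll":0}]'  >/dev/null; python3 settle.py; python3 st.py; python3 - <<'E'
from h import *
c,im=grab("wrist","wrist8"); c,im2=grab("scene","scene8")
cv2.imwrite("pics/s8.png",np.hstack([cv2.resize(im[0:420,70:490],(400,400)),cv2.resize(im2[130:330,270:470],(400,400),interpolation=cv2.INTER_CUBIC)])[:,:,::-1])
E
```

```text
t 19.45 tcp [ 0.6437 -0.2045  0.0245] toolz [ 0.0285  0.0371 -0.9989] yaw_y 83.89 q [-0.329  0.691  0.232  1.097  0.044 -0.222] F [ 0.3  0.3 -0.4] gap 0.085
t 20.4 tcp [ 0.6417 -0.2038  0.1197] toolz [ 0.0245  0.0385 -0.999 ] yaw_y 83.88 q [-0.329  0.623  0.367  1.304  0.044 -0.222] F [-0.6 -0.7 -0.4] gap 0.0853
```

View pics/s8.png

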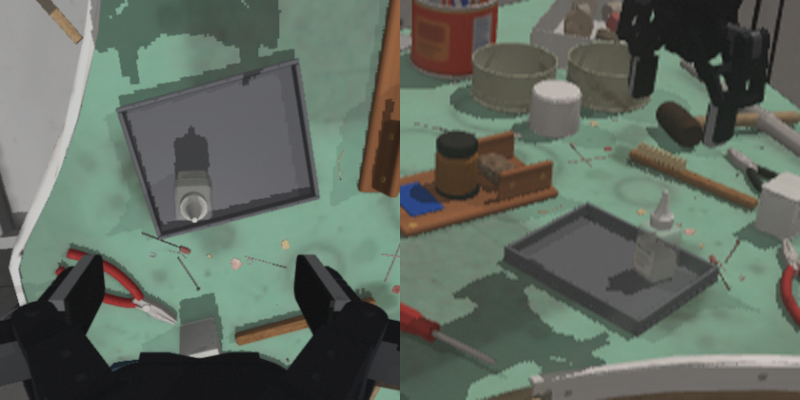

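The bottle stands upright in the tray at wrist-crop (193,205), released. Now the jar.

```bash

python3 -m inch '[{"xyz":[-0.2,0.6,0],"roll":0},{"xyz":[-0.5,1.7,0],"roll":0},{"xyz":[-0.8,2.9,0],"roll":0},{"xyz":[-1,3.5,0],"roll":0},{"xyz":[-1,3.5,0],"roll":0},{"xyz":[-0.9,3.1,0],"roll":0},{"xyz":[-0.7,2.5,0],"roll":0},{"xyz":[-0.5,1.6,0],"roll":0},{"xyz":[-0.2,0.8,0],"roll":0},{"xyz":[-0.1,0.3,0],"roll":0},{"xyz":[0,0,0],"roll":0}]' >/dev/null; python3 settle.py; python3 st.py; python3 - <<'E'
from h import *
c,im=grab("wrist","wrist9")
cv2.imwrite("pics/s9.png",cv2.resize(im[100:400,130:430],(600,600),interpolation=cv2.INTER_CUBIC)[:,:,::-1])
E
```

```text
t 21.85 tcp [0.5759 0.0096 0.1153] toolz [ 0.0186  0.0403 -0.999 ] yaw_y 83.72 q [-0.006  0.426  0.029  1.155  0.04   0.104] F [-0.8 -0.5  0.1] gap 0.0856
```

View pics/s9.png

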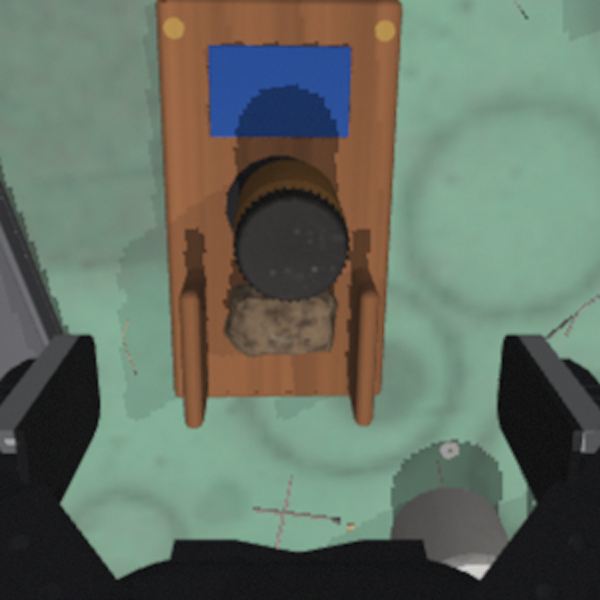

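```bash
python3 - <<'E'
from h import *
c=cal("wrist9"); f=lambda u,v:((u+.5)/2-.5+130,(v+.5)/2-.5+100)
def sh(n,pts,z):
    P=np.array([atz(c,f(*p),z) for p in pts]); print(n,P[:,:2].round(4).tolist(),P.mean(0).round(4))
sh("coaster",[(210,46),(351,46),(348,136),(210,136)],.01)
sh("cap",[(292,246)],.064)
sh("pum",[(236,288),(335,292),(331,350),(233,352)],.031)
sh("back",[(177,395),(381,395)],.008)
sh("front",[(160,0),(401,0)],.008)
c1=cal("wrist1"); k=800/560
for p in[(645,192)]: print("cup",atz(c1,((p[0]+.5)/k-.5,(p[1]+.5)/k-.5),.048))
E
```

```text
coaster [[0.5118, -0.0121], [0.5179, 0.0425], [0.5532, 0.0383], [0.5467, -0.0173]] [0.5324 0.0128 0.01  ]
cap [[0.5784, 0.0107]] [0.5784 0.0107 0.064 ]
pum [[0.6051, -0.0138], [0.6118, 0.0255], [0.6376, 0.0214], [0.6332, -0.0189]] [0.6219 0.0036 0.031 ]
back [[0.6636, -0.05], [0.6763, 0.0432]] [ 0.6699 -0.0034  0.008 ]
front [[0.4929, -0.0287], [0.503, 0.0636]] [0.4979 0.0174 0.008 ]
cup [0.76122066 0.07050731 0.048     ]
```

```bash

python3 -m inch '[{"xyz":[0,0.05,-1],"roll":0},{"xyz":[0,0.05,-1.5],"roll":0},{"xyz":[0,0.05,-1.5],"roll":0},{"xyz":[0,0,-1.5],"roll":0},{"xyz":[0,0,-1.3],"roll":0},{"xyz":[0,0,-1],"roll":0},{"xyz":[0,0,-0.6],"roll":0},{"xyz":[0,0,-0.3],"roll":0},{"xyz":[0,0,-0.1],"roll":0}]' >/dev/null; python3 settle.py; python3 st.py
```

```text
t 23.05 tcp [0.5762 0.0084 0.021 ] toolz [ 0.0196  0.0399 -0.999 ] yaw_y 83.46 q [-0.008  0.515 -0.098  0.939  0.04   0.107] F [-0.1 -0.4  0.8] gap 0.0853
```

```bash

python3 -m inch '[{"xyz":[0.2,0.15,0],"roll":0},{"xyz":[0.2,0.1,0.1],"roll":0},{"xyz":[0.05,0.05,0],"roll":0}]' >/dev/null; python3 settle.py; python3 st.py
python3 -m inch '[{"xyz":[0,0,0],"roll":0},{"xyz":[0,0,0],"roll":0},{"xyz":[0,0,0],"roll":0},{"xyz":[0,0,0],"roll":0},{"xyz":[0,0,0],"roll":0}]' -1 40 >/dev/null; python3 st.py; python3 settle.py; python3 st.py
```

```text
t 23.6 tcp [0.5812 0.0115 0.0228] toolz [ 0.0207  0.0399 -0.999 ] yaw_y 83.46 q [-0.003  0.521 -0.082  0.947  0.04   0.112] F [ 0.7  0.5 -0.2] gap 0.0854
t 24.1 tcp [0.5813 0.0116 0.0231] toolz [ 0.0212  0.0403 -0.999 ] yaw_y 83.45 q [-0.003  0.52  -0.082  0.947  0.04   0.112] F [-0.1  0.  -1. ] gap 0.0392
t 24.35 tcp [0.5813 0.0116 0.0231] toolz [ 0.0211  0.0404 -0.999 ] yaw_y 83.45 q [-0.003  0.52  -0.082  0.947  0.04   0.112] F [-0.1  0.2  1.2] gap 0.0393
```

```bash

python3 -m inch '[{"xyz":[0,0,0.5],"roll":0},{"xyz":[0,0,1.5],"roll":0},{"xyz":[0,0,2],"roll":0},{"xyz":[0,0,2],"roll":0},{"xyz":[0,0,1.5],"roll":0},{"xyz":[0,0,0.7],"roll":0},{"xyz":[0,0,0.3],"roll":0},{"xyz":[0,0,0.1],"roll":0}]' >/dev/null; python3 settle.py; python3 st.py; python3 - <<'E'
from h import *
c,im=grab("wrist","wrist10"); c,im2=grab("scene","scene10")
cv2.imwrite("pics/s10.png",np.hstack([cv2.resize(im[100:400,130:430],(400,400)),cv2.resize(im2[130:270,230:370],(400,400),interpolation=cv2.INTER_CUBIC)])[:,:,::-1])
E
```

```text
t 25.4 tcp [0.5771 0.011  0.109 ] toolz [ 0.0115  0.0392 -0.9992] yaw_y 83.4 q [-0.003  0.439  0.031  1.152  0.039  0.112] F [-1.  -0.2 -0.5] gap 0.0393
```

View pics/s10.png

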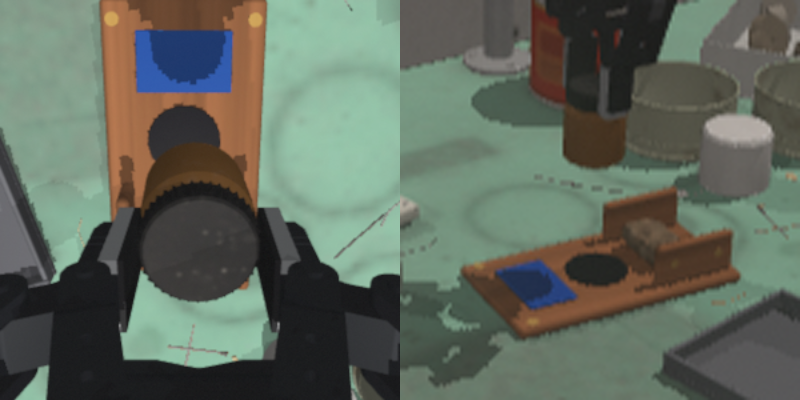

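```bash

python3 -m inch '[{"xyz":[0,-0.5,0],"roll":0},{"xyz":[0.1,-1.4,0],"roll":0},{"xyz":[0.2,-2.2,0],"roll":0},{"xyz":[0.2,-2.6,0],"roll":0},{"xyz":[0.2,-2.6,0],"roll":0},{"xyz":[0.2,-2.3,0],"roll":0},{"xyz":[0.2,-1.9,0],"roll":0},{"xyz":[0.1,-1.2,0],"roll":0},{"xyz":[0.1,-0.7,0],"roll":0},{"xyz":[0,-0.3,0],"roll":0},{"xyz":[0,0,0],"roll":0}]' >/dev/null; python3 settle.py; python3 st.py; python3 - <<'E'
from h import *
S=cal("scene10"); p=(230+(597-400+.5)*.35-.5,130+(269+.5)*.35-.5); print("blackcoaster scene",atz(S,p,.01).round(4))
c=cal("wrist10"); f=lambda u,v:((u+.5)*.75-.5+130,(v+.5)*.75-.5+100)
print("left/right extremes",atz(c,f(147,142),.01).round(4),atz(c,f(220,142),.01).round(4),"front",atz(c,f(184,104),.01).round(4))
E
```

```text
t 26.85 tcp [ 0.5889 -0.1585  0.1077] toolz [ 0.0098  0.0373 -0.9993] yaw_y 83.37 q [-0.284  0.512  0.147  1.206  0.039 -0.168] F [0.5 0.9 0.7] gap 0.0393
blackcoaster scene [0.5803 0.0029 0.01  ]
left/right extremes [ 0.578  -0.0157  0.01  ] [0.5837 0.0288 0.01  ] front [0.5573 0.0097 0.01  ]
```

```bash

python3 -m inch '[{"xyz":[0.1,0.1,-0.7],"roll":0},{"xyz":[0.1,0.2,-1.5],"roll":0},{"xyz":[0.1,0.2,-1.7],"roll":0},{"xyz":[0,0.2,-1.6],"roll":0},{"xyz":[0,0.1,-1.2],"roll":0},{"xyz":[0,0,-0.7],"roll":0},{"xyz":[0,0,-0.3],"roll":0},{"xyz":[0,0,-0.1],"roll":0}]' >/dev/null; python3 settle.py; python3 st.py
```

```text
t 27.9 tcp [ 0.5936 -0.147   0.0271] toolz [ 0.0134  0.0368 -0.9992] yaw_y 83.66 q [-0.264  0.581  0.038  1.024  0.039 -0.153] F [ 0.7  0.1 -1.7] gap 0.0393
```

```bash

python3 -m inch '[{"xyz":[0,-0.15,-0.3],"roll":0},{"xyz":[0,-0.15,-0.3],"roll":0},{"xyz":[0,0,-0.1],"roll":0}]' >/dev/null; python3 settle.py; python3 st.py
python3 -m inch '[{"xyz":[0,0,-0.1],"roll":0},{"xyz":[0,0,-0.1],"roll":0}]' >/dev/null; python3 settle.py; python3 st.py
python3 -m inch '[{"xyz":[0,0,-0.1],"roll":0}]' >/dev/null; python3 settle.py; python3 st.py
```

```text
t 28.45 tcp [ 0.5948 -0.1505  0.0213] toolz [ 0.0163  0.036  -0.9992] yaw_y 83.68 q [-0.269  0.588  0.034  1.01   0.039 -0.158] F [ 0.5 -0.4 -1.5] gap 0.0392
t 28.9 tcp [ 0.5949 -0.1505  0.0194] toolz [ 0.0166  0.0359 -0.9992] yaw_y 83.68 q [-0.269  0.59   0.032  1.006  0.039 -0.158] F [ 0.8  0.5 -0.8] gap 0.0395
t 29.25 tcp [ 0.5949 -0.1504  0.0184] toolz [ 0.0166  0.036  -0.9992] yaw_y 83.68 q [-0.269  0.591  0.031  1.004  0.039 -0.158] F [-0.3  1.   0. ] gap 0.0393
```

```bash

python3 -m inch '[{"xyz":[0,0,-0.1],"roll":0}]' >/dev/null; python3 settle.py; python3 st.py
python3 -m inch '[{"xyz":[0,0,-0.1],"roll":0}]' >/dev/null; python3 settle.py; python3 st.py
```

```text
t 29.6 tcp [ 0.5949 -0.1505  0.0174] toolz [ 0.0166  0.036  -0.9992] yaw_y 83.68 q [-0.269  0.592  0.03   1.001  0.039 -0.158] F [ 0.   0.3 -0.4] gap 0.0388
t 29.95 tcp [ 0.5951 -0.1505  0.0171] toolz [ 0.0172  0.0358 -0.9992] yaw_y 83.68 q [-0.269  0.593  0.029  1.     0.039 -0.158] F [-2.4  0.6  5.1] gap 0.039
```

The jar is touching the tray floor (5 N). I'll release it and go up.

```bash

python3 -m inch '[{"xyz":[0,0,0],"roll":0},{"xyz":[0,0,0],"roll":0},{"xyz":[0,0,0],"roll":0},{"xyz":[0,0,0.1],"roll":0}]' 0.7 >/dev/null; python3 settle.py; python3 st.py
python3 -m inch '[{"xyz":[0,0,1],"roll":0},{"xyz":[0,0,2],"roll":0},{"xyz":[0,0,2.5],"roll":0},{"xyz":[0,0,2.5],"roll":0},{"xyz":[0,0,2],"roll":0},{"xyz":[0,0,1],"roll":0},{"xyz":[0,0,0.5],"roll":0},{"xyz":[0,0,0.2],"roll":0}]'  >/dev/null; python3 settle.py; python3 st.py; python3 - <<'E'
from h import *
c,im=grab("wrist","wrist11"); c,im2=grab("scene","scene11")
cv2.imwrite("pics/s11.png",np.hstack([cv2.resize(im[0:420,70:490],(400,400)),cv2.resize(im2[130:330,270:470],(400,400),interpolation=cv2.INTER_CUBIC)])[:,:,::-1])
E
```

```text
t 30.6 tcp [ 0.5954 -0.1505  0.0174] toolz [ 0.0176  0.0357 -0.9992] yaw_y 83.69 q [-0.269  0.592  0.03   1.     0.039 -0.158] F [-0.4  0.5 -0.5] gap 0.0725
t 31.65 tcp [ 0.5931 -0.1499  0.1396] toolz [ 0.014   0.0367 -0.9992] yaw_y 83.68 q [-0.269  0.492  0.199  1.274  0.039 -0.158] F [ 0.9  0.2 -0.3] gap 0.0724
```

View pics/s11.png

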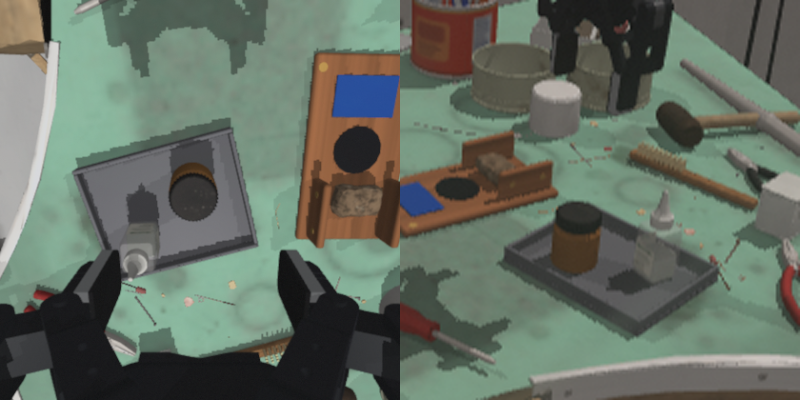

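Both stand upright in the tray: bottle at (135,255) and jar at (193,190) in the crop. Now I'll roll and go to the pumice.

```bash

python3 -m inch '[{"xyz":[0.1,0.4,0],"roll":-4},{"xyz":[0.3,1.3,0],"roll":-8},{"xyz":[0.4,1.8,0],"roll":-8.5},{"xyz":[0.4,2,0],"roll":-8.5},{"xyz":[0.4,2,0],"roll":-8.5},{"xyz":[0.4,2,0],"roll":-8.5},{"xyz":[0.3,1.8,0],"roll":-8.5},{"xyz":[0.3,1.6,0],"roll":-8.5},{"xyz":[0.2,1,0],"roll":-8.5},{"xyz":[0.1,0.6,0],"roll":-8.5},{"xyz":[0,0.3,0],"roll":-5},{"xyz":[0,0,0],"roll":-2}]' 1 >/dev/null; python3 st.py; python3 settle.py; python3 st.py
```

```text
t 32.95 tcp [0.6188 0.0041 0.1313] toolz [ 0.0286 -0.0046 -0.9996] yaw_y -4.8 q [ 0.009  0.49   0.173  1.226 -0.005  1.664] F [0.1 0.5 0.6] gap 0.0855
t 33.2 tcp [0.619  0.0031 0.1318] toolz [ 0.0294 -0.0047 -0.9996] yaw_y -4.69 q [ 0.008  0.489  0.174  1.226 -0.005  1.66 ] F [-0.3  0.2  0.1] gap 0.0854
```

```bash

python3 -m inch '[{"xyz":[0,0,3],"roll":0},{"xyz":[0,0,3],"roll":-0.9},{"xyz":[0,0,0.3],"roll":-0.8}]'  >/dev/null; python3 settle.py; python3 st.py;  python3 - <<'E'
from h import *
c,im=grab("wrist","wrist12")
cv2.imwrite("pics/s12.png",cv2.resize(im[60:300,200:440],(600,600),interpolation=cv2.INTER_CUBIC)[:,:,::-1])
E
```

```text
t 33.75 tcp [0.6141 0.0024 0.1887] toolz [ 0.0147 -0.0054 -0.9999] yaw_y -6.38 q [ 0.007  0.465  0.285  1.376 -0.005  1.689] F [-1.  -0.3 -0.7] gap 0.0853
```

View pics/s12.png

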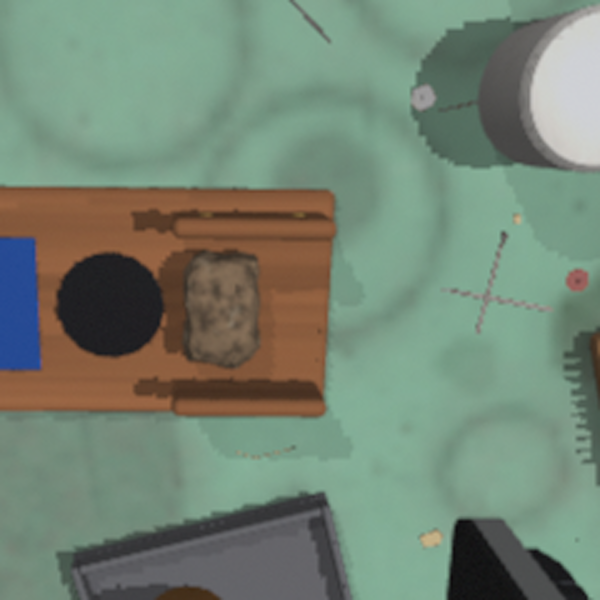

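```bash
python3 - <<'E'
from h import *
c=cal("wrist12"); f=lambda u,v:((u+.5)/2.5-.5+200,(v+.5)/2.5-.5+60)
def sh(n,pts,z):
    P=np.array([atz(c,f(*p),z) for p in pts]); print(n,P[:,:2].round(4).tolist(),P.mean(0).round(4))
sh("jarcoaster",[(57,305),(163,305),(110,253),(110,356)],.01)
sh("pum",[(188,254),(257,256),(258,360),(188,358)],.031)
sh("pumbase",[(184,305),(260,305)],.02)
sh("cup",[(572,92)],.048)
a=cal("wrist9"); g=lambda u,v:((u+.5)/2-.5+130,(v+.5)/2-.5+100)
for p,q in [((188,254),(335,292)),((258,360),(233,352)),((257,256),(331,350))]: print(tri([(c,f(*p)),(a,g(*q))])[0].round(4))
E
```

```text
jarcoaster [[0.5583, 0.0094], [0.6021, 0.0044], [0.5832, 0.0283], [0.5771, -0.0149]] [0.5801 0.0068 0.01  ]
pum [[0.6151, 0.0275], [0.6414, 0.0237], [0.6381, -0.0178], [0.6104, -0.0138]] [0.6262 0.0049 0.031 ]
pumbase [[0.611, 0.0055], [0.6416, 0.002]] [0.6263 0.0037 0.02  ]
cup [[0.7546, 0.071]] [0.7546 0.071  0.048 ]
[0.6151 0.0261 0.0233]
[ 0.6385 -0.0204  0.021 ]
[0.6422 0.022  0.0223]
```

The pumice is at about (0.626, 0.004) with its top near 0.023-0.03, and the black coaster at (0.580, 0.007). Descending over the pumice.

```bash

python3 -m inch '[{"xyz":[0.1,0,-0.7],"roll":0},{"xyz":[0.2,0,-1.5],"roll":0},{"xyz":[0.2,0.05,-2],"roll":0},{"xyz":[0.2,0.05,-2],"roll":0},{"xyz":[0.1,0.05,-2],"roll":0},{"xyz":[0.1,0,-2],"roll":0},{"xyz":[0,0,-1.5],"roll":0},{"xyz":[0,0,-1],"roll":0},{"xyz":[0,0,-0.5],"roll":0},{"xyz":[0,0,-0.2],"roll":0}]'  >/dev/null; python3 settle.py; python3 st.py
```

```text
t 35.05 tcp [0.6188 0.004  0.0402] toolz [ 0.0039 -0.0055 -1.    ] yaw_y -6.3 q [ 0.009  0.581  0.076  1.062 -0.005  1.69 ] F [ 0.4 -0.2 -0.7] gap 0.0858
```

```bash

python3 -m inch '[{"xyz":[0.3,0,-0.4],"roll":0},{"xyz":[0.3,0,-0.7],"roll":0},{"xyz":[0.1,0,-0.7],"roll":0},{"xyz":[0,0,-0.4],"roll":0},{"xyz":[0,0,-0.2],"roll":0},{"xyz":[0,0,-0.1],"roll":0}]'  >/dev/null; python3 settle.py; python3 st.py;  python3 - <<'E'
from h import *
c,im=grab("wrist","wrist13"); c,im2=grab("scene","scene13")
cv2.imwrite("pics/s13.png",np.hstack([cv2.resize(im[100:400,130:430],(400,400)),cv2.resize(im2[130:270,230:370],(400,400),interpolation=cv2.INTER_CUBIC)])[:,:,::-1])
E
```

```text
t 35.9 tcp [0.6286 0.004  0.0157] toolz [ 0.0093 -0.0054 -0.9999] yaw_y -6.3 q [ 0.009  0.618  0.073  1.016 -0.005  1.69 ] F [-0.6  0.7 -0.7] gap 0.0855
```

View pics/s13.png

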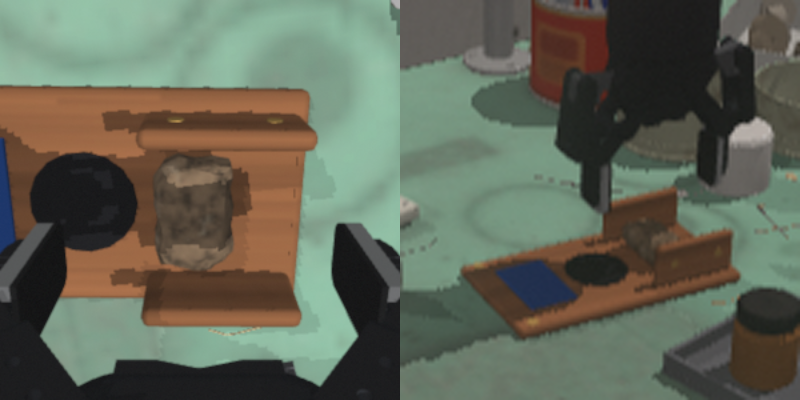

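```bash

python3 -m inch '[{"xyz":[-0.1,0,-0.3],"roll":0},{"xyz":[-0.2,0,-0.2],"roll":0},{"xyz":[-0.05,0,-0.1],"roll":0}]'  >/dev/null; python3 settle.py; python3 st.py; python3 -m inch '[{"xyz":[0,0,0],"roll":0},{"xyz":[0,0,0],"roll":0},{"xyz":[0,0,0],"roll":0},{"xyz":[0,0,0],"roll":0},{"xyz":[0,0,0],"roll":0}]' -1 40 >/dev/null; python3 st.py; python3 settle.py; python3 st.py
```

```text
t 36.55 tcp [0.6259 0.004  0.0103] toolz [ 0.0113 -0.0054 -0.9999] yaw_y -6.3 q [ 0.009  0.617  0.055  0.997 -0.006  1.69 ] F [-0.6 -0.   0.2] gap 0.0855
t 37.05 tcp [0.6262 0.004  0.0106] toolz [ 0.0119 -0.0054 -0.9999] yaw_y -6.3 q [ 0.009  0.617  0.056  0.997 -0.006  1.69 ] F [-1.   0.2 -0.8] gap 0.0123
t 37.3 tcp [0.6262 0.004  0.0106] toolz [ 0.0119 -0.0054 -0.9999] yaw_y -6.3 q [ 0.009  0.617  0.056  0.997 -0.005  1.69 ] F [ 0.4  0.2 -0.2] gap 0.0002
```

```bash
python3 - <<'E'
from h import *
c,im=grab("wrist","wrist14"); c,im2=grab("scene","scene14")
cv2.imwrite("pics/s14.png",np.hstack([cv2.resize(im[100:400,130:430],(400,400)),cv2.resize(im2[130:270,230:370],(400,400),interpolation=cv2.INTER_CUBIC)])[:,:,::-1])
E
```

```text
(no output)
```

View pics/s14.png

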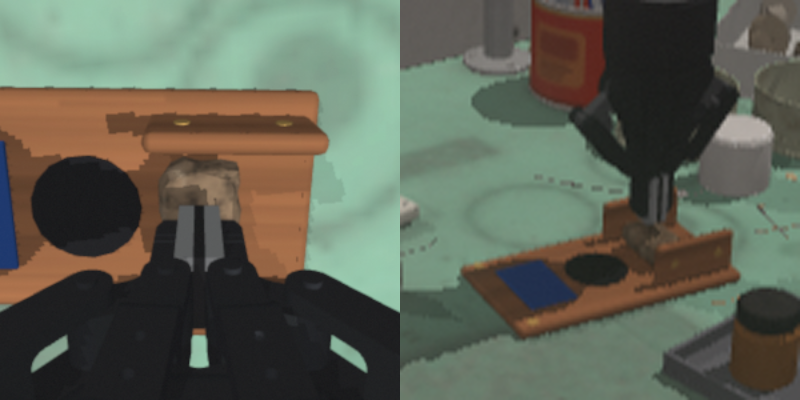

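```bash
python3 - <<'E'
from h import *
s=status.state(); T=s["tcp_pos"]; R=s["eef_rot"]; print(T,s["qpos"])
S=get_calibration("scene");W=get_calibration("wrist");D=get_calibration("side")
for h in (0,.01,.02,.03,.04):
    P=T-R[:,2]*h; print(h,P.round(3),"scene",proj(S,P).round(1),"crop",((proj(S,P)-[230,130])/.35).round(0),"wristcrop",((proj(W,P)-[130,100])/.75).round(0), "side",proj(D,P).round(1))
im=capture("side"); cv2.imwrite("pics/side14.png",im[:,:,::-1]); crop("pics/side14.png",240,190,340,290,6,"pics/side14c.png")
E
```

```text
[0.6262208  0.00405153 0.01058813] [ 0.00935759  0.61739958  0.05576357  0.9972843  -0.00549193  1.69011014]
0 [0.626 0.004 0.011] scene [316.2 217.2] crop [246. 249.] wristcrop [200. 202.] side [284.2 254.6]
0.01 [0.626 0.004 0.021] scene [316.4 213. ] crop [247. 237.] wristcrop [200. 213.] side [284.3 252.1]
0.02 [0.626 0.004 0.031] scene [316.6 208.7] crop [247. 225.] wristcrop [200. 224.] side [284.3 249.6]
0.03 [0.626 0.004 0.041] scene [316.8 204.4] crop [248. 212.] wristcrop [200. 237.] side [284.4 247. ]
0.04 [0.626 0.004 0.051] scene [317. 200.] crop [249. 200.] wristcrop [200. 252.] side [284.4 244.4]
```

View pics/side14c.png

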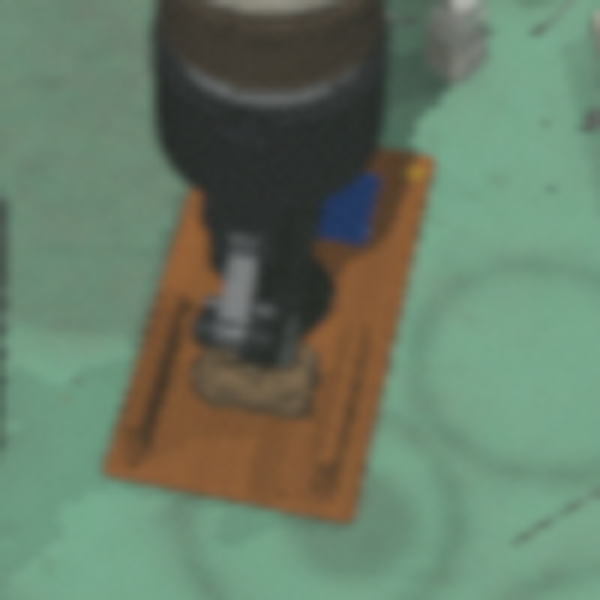

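```bash
python3 - <<'E'
from h import *
S=get_calibration("scene")
for x,y in [(0.586,.009),(0.58,.009),(.586,-.002),(.58,.02),(.671,0),(.678,0),(.671,-.011),(.671,.011)]:
    print(x,y,[(z,((proj(S,[x,y,z])-[230,130])/.35).round(0).tolist()) for z in(.016,.03,.045)])
c=get_calibration("wrist"); 
for x,y in [(.626,.015),(.62,.015),(.626,.004)]:
    print(x,y,[(z,((proj(c,[x,y,z])-[130,100])/.75).round(0).tolist()) for z in(.011,.02,.031,.04)])
E
python3 - <<'E'
from h import *
crop("pics/scene13.png",270,150,370,230,8,"pics/s13z.png")
E
```

```text
0.586 0.009 [(0.016, [198.0, 255.0]), (0.03, [198.0, 238.0]), (0.045, [199.0, 219.0])]
0.58 0.009 [(0.016, [191.0, 257.0]), (0.03, [192.0, 240.0]), (0.045, [192.0, 221.0])]
0.586 -0.002 [(0.016, [207.0, 261.0]), (0.03, [208.0, 244.0]), (0.045, [209.0, 225.0])]
0.58 0.02 [(0.016, [182.0, 251.0]), (0.03, [182.0, 233.0]), (0.045, [183.0, 215.0])]
0.671 0 [(0.016, [298.0, 229.0]), (0.03, [299.0, 212.0]), (0.045, [301.0, 193.0])]
0.678 0 [(0.016, [305.0, 226.0]), (0.03, [307.0, 209.0]), (0.045, [308.0, 191.0])]
0.671 -0.011 [(0.016, [308.0, 235.0]), (0.03, [309.0, 218.0]), (0.045, [311.0, 199.0])]
0.671 0.011 [(0.016, [288.0, 223.0]), (0.03, [290.0, 206.0]), (0.045, [291.0, 188.0])]
0.626 0.015 [(0.011, [196.0, 177.0]), (0.02, [196.0, 186.0]), (0.031, [197.0, 197.0]), (0.04, [197.0, 208.0])]
0.62 0.015 [(0.011, [181.0, 179.0]), (0.02, [181.0, 187.0]), (0.031, [180.0, 199.0]), (0.04, [179.0, 210.0])]
0.626 0.004 [(0.011, [199.0, 203.0]), (0.02, [200.0, 212.0]), (0.031, [200.0, 225.0]), (0.04, [200.0, 237.0])]
```

View pics/s13z.png

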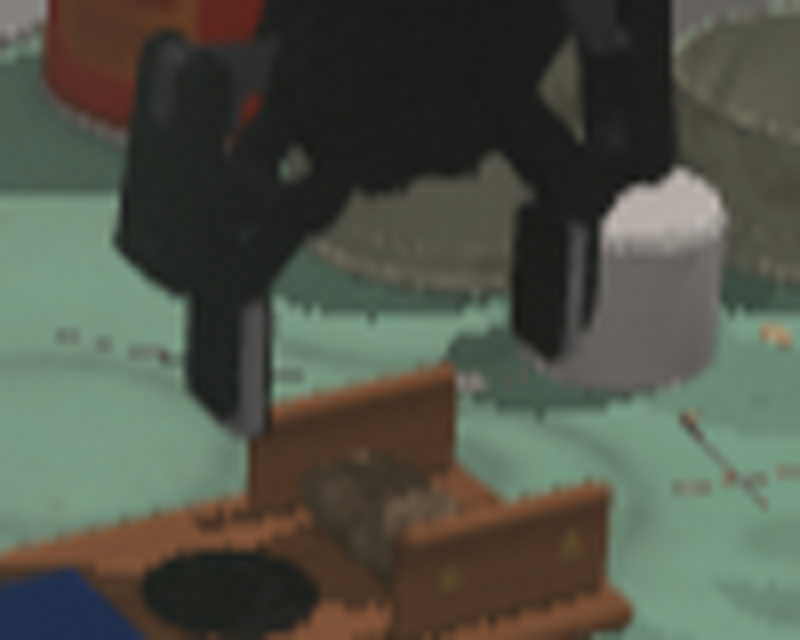

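The fingers shut above the pumice (gap 0), so their real tips are higher than I assumed. I'll measure the shut tips from two views.

```bash
python3 -m inch '[{"xyz":[0,0,1],"roll":0},{"xyz":[0,0,2],"roll":0},{"xyz":[0,0,2],"roll":0},{"xyz":[0,0,1],"roll":0},{"xyz":[0,0,0.5],"roll":0},{"xyz":[0,0,0.1],"roll":0}]'  >/dev/null; python3 settle.py; python3 st.py; python3 - <<'E'
from h import *
c,im=grab("wrist","wrist15"); c2,im2=grab("scene","scene15")
cv2.imwrite("pics/s15.png",np.hstack([cv2.resize(im[180:330,205:355],(400,400),interpolation=cv2.INTER_CUBIC),cv2.resize(im2[130:230,270:370],(400,400),interpolation=cv2.INTER_CUBIC)])[:,:,::-1])
s=status.state();T=s["tcp_pos"];R=s["eef_rot"]
for h in(0,.01,.02,.03):
  for e in(-.011,0,.011):
    P=T-R[:,2]*h+R[:,0]*e; print(h,e,"w",((proj(c,P)-[205,180])*400/150).round(0),"s",((proj(c2,P)-[270,130])*4).round(0))
E
```

```text
t 38.3 tcp [0.6243 0.004  0.0786] toolz [ 0.0078 -0.0054 -1.    ] yaw_y -6.3 q [ 0.009  0.554  0.138  1.147 -0.005  1.69 ] F [-0.4 -0.2  0.5] gap -0.0001
0 -0.011 w [200. 240.] s [201. 240.]
0 0 w [200. 191.] s [189. 231.]
0 0.011 w [200. 140.] s [178. 222.]
0.01 -0.011 w [200. 264.] s [202. 221.]
0.01 0 w [200. 212.] s [190. 213.]
0.01 0.011 w [200. 158.] s [178. 204.]
0.02 -0.011 w [200. 290.] s [203. 203.]
0.02 0 w [200. 235.] s [191. 194.]
0.02 0.011 w [200. 179.] s [179. 186.]
0.03 -0.011 w [200. 319.] s [204. 184.]
0.03 0 w [201. 262.] s [192. 176.]
0.03 0.011 w [201. 202.] s [180. 168.]
```

View pics/s15.png

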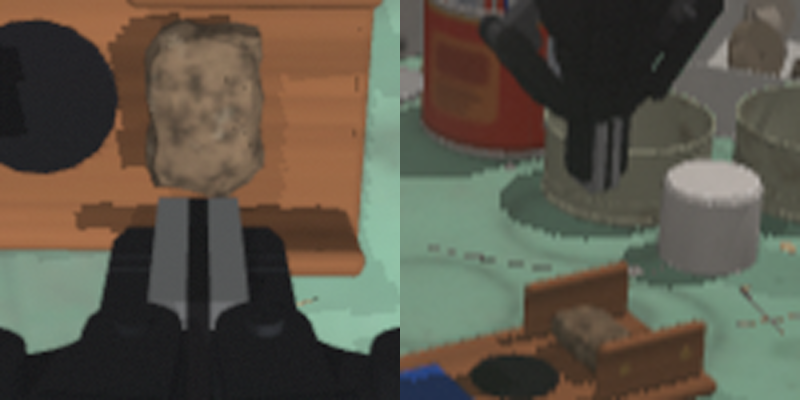

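Both views put the shut tips about 27 mm behind the reported TCP (wrist 197 vs predicted 202 at h=0.03; scene 190 vs 203 at h=0.02). The bottle and jar were therefore held near their tops. For the pumice, TCP z must be about -0.016, approached with force checks.

```bash
python3 -m inch '[{"xyz":[0,0,-0.5],"roll":0},{"xyz":[0,0,-1],"roll":0},{"xyz":[0.05,0,-1.5],"roll":0},{"xyz":[0.05,0,-1.5],"roll":0},{"xyz":[0.05,0,-1.3],"roll":0},{"xyz":[0,0,-1],"roll":0},{"xyz":[0,0,-0.6],"roll":0},{"xyz":[0,0,-0.3],"roll":0},{"xyz":[0,0,-0.1],"roll":0}]' 1 >/dev/null; python3 settle.py; python3 st.py
```

```text
t 39.55 tcp [ 0.6245  0.004  -0.0071] toolz [ 0.005  -0.0054 -1.    ] yaw_y -6.3 q [ 0.009  0.639  0.042  0.97  -0.005  1.69 ] F [-1.  -0.4  0.2] gap 0.0855
```

```bash
python3 -m inch '[{"xyz":[0.1,0,-0.3],"roll":0},{"xyz":[0.05,0,-0.3],"roll":0},{"xyz":[0,0,-0.2],"roll":0},{"xyz":[0,0,-0.1],"roll":0}]' >/dev/null; python3 settle.py; python3 st.py; python3 - <<'E'
from h import *
c,im=grab("wrist","wrist16"); c,im2=grab("scene","scene16")
cv2.imwrite("pics/s16.png",np.hstack([cv2.resize(im[100:400,130:430],(400,400)),cv2.resize(im2[130:230,270:370],(400,400),interpolation=cv2.INTER_CUBIC)])[:,:,::-1])
E
```

```text
t 40.2 tcp [ 0.6275  0.004  -0.0149] toolz [ 0.0083 -0.0054 -1.    ] yaw_y -6.3 q [ 0.009  0.65   0.04   0.953 -0.005  1.69 ] F [-0.1 -0.7  0.2] gap 0.0855
```

View pics/s16.png

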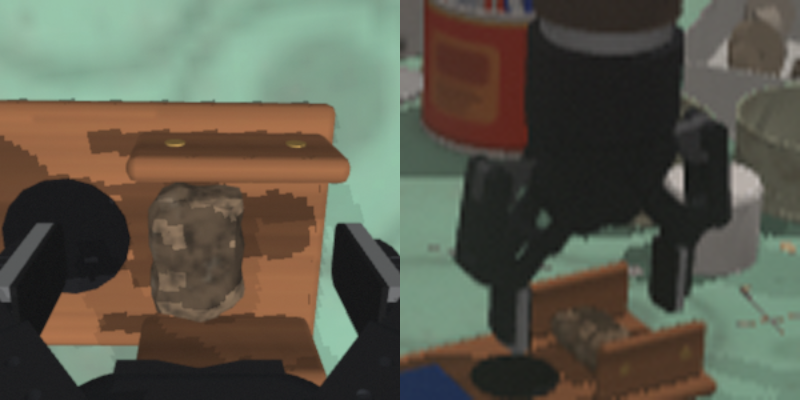

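```bash
python3 -m inch '[{"xyz":[0,0,-0.2],"roll":0},{"xyz":[-0.1,0,0],"roll":0}]' >/dev/null; python3 settle.py; python3 st.py; python3 -m inch '[{"xyz":[0,0,0],"roll":0},{"xyz":[0,0,0],"roll":0},{"xyz":[0,0,0],"roll":0},{"xyz":[0,0,0],"roll":0},{"xyz":[0,0,0],"roll":0}]' -1 40 >/dev/null; python3 st.py; python3 settle.py; python3 st.py
```

```text
t 40.75 tcp [ 0.6269  0.004  -0.0164] toolz [ 0.0093 -0.0054 -0.9999] yaw_y -6.3 q [ 0.009  0.65   0.035  0.947 -0.006  1.69 ] F [0.5 0.7 0.8] gap 0.0848
t 41.25 tcp [ 0.6274  0.004  -0.0158] toolz [ 0.0105 -0.0054 -0.9999] yaw_y -6.3 q [ 0.009  0.649  0.036  0.947 -0.005  1.69 ] F [ 0.3  0.1 -1. ] gap 0.0315
t 41.5 tcp [ 0.6272  0.004  -0.016 ] toolz [ 0.01   -0.0054 -0.9999] yaw_y -6.3 q [ 0.009  0.65   0.036  0.947 -0.006  1.69 ] F [-0.2  0.  -0.5] gap 0.0315
```

```bash

python3 -m inch '[{"xyz":[0,0,0.5],"roll":0},{"xyz":[0,0,1.5],"roll":0},{"xyz":[0,0,2],"roll":0},{"xyz":[0,0,2],"roll":0},{"xyz":[0,0,1.5],"roll":0},{"xyz":[0,0,0.7],"roll":0},{"xyz":[0,0,0.3],"roll":0},{"xyz":[0,0,0.1],"roll":0}]' >/dev/null; python3 settle.py; python3 st.py; python3 - <<'E'
from h import *
c,im=grab("wrist","wrist17"); c,im2=grab("scene","scene17")
cv2.imwrite("pics/s17.png",np.hstack([cv2.resize(im[100:400,130:430],(400,400)),cv2.resize(im2[130:230,270:370],(400,400),interpolation=cv2.INTER_CUBIC)])[:,:,::-1])
E
```

```text
t 42.55 tcp [0.624  0.004  0.0711] toolz [ 0.0031 -0.0055 -1.    ] yaw_y -6.3 q [ 0.009  0.564  0.134  1.138 -0.005  1.69 ] F [ 0.2  0.4 -1.1] gap 0.0313
```

View pics/s17.png

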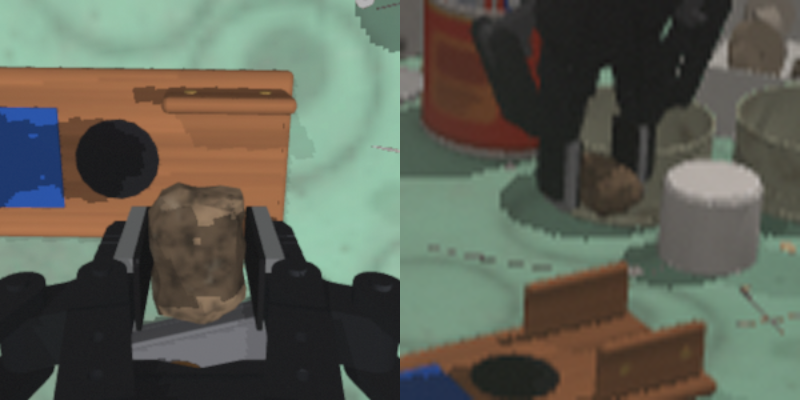

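The pumice is held flat. I'll carry it to the tile.

```bash

python3 -m inch '[{"xyz":[-0.4,0.4,0],"roll":0},{"xyz":[-1,1.1,0],"roll":0},{"xyz":[-1.7,1.9,0],"roll":0},{"xyz":[-2.2,2.5,0],"roll":0},{"xyz":[-2.3,2.6,0],"roll":0},{"xyz":[-2.2,2.5,0],"roll":0},{"xyz":[-2,2.2,0],"roll":0},{"xyz":[-1.5,1.8,0],"roll":0},{"xyz":[-1.1,1.2,0],"roll":0},{"xyz":[-0.7,0.8,0],"roll":0},{"xyz":[-0.3,0.4,0],"roll":0},{"xyz":[-0.1,0.1,0],"roll":0}]' >/dev/null; python3 settle.py; python3 st.py; python3 - <<'E'
from h import *
c,im=grab("wrist","wrist18"); c2,im2=grab("scene","scene18")
cv2.imwrite("pics/s18.png",np.hstack([cv2.resize(im[0:420,70:490],(400,400)),cv2.resize(im2[130:270,140:280],(400,400),interpolation=cv2.INTER_CUBIC)])[:,:,::-1])
E
```

```text
t 44.1 tcp [0.4595 0.1845 0.069 ] toolz [ 8.0e-04 -5.1e-03 -1.0e+00] yaw_y -6.46 q [ 0.385  0.337 -0.239  0.996 -0.005  2.069] F [ 0.1  0.7 -0.6] gap 0.0315
```

View pics/s18.png

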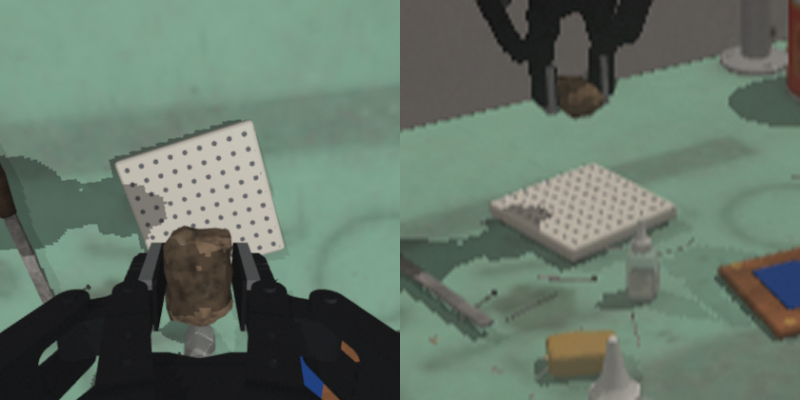

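```bash
python3 - <<'E'
from h import *
c=cal("wrist18"); f=lambda u,v:((u+.5)*1.05-.5+70,(v+.5)*1.05-.5)
P=[atz(c,f(*p),.016) for p in[(115,163),(252,120),(285,247)]]; print(np.round(P,4),((P[0]+P[2])/2).round(4), np.linalg.norm(P[0]-P[1]),np.linalg.norm(P[1]-P[2]))
print("pumice est xy at top z", [atz(c,f(*p),.069+.027+.015).round(4) for p in [(168,232),(232,232),(232,318),(166,318)]])
E
```

```text
[[0.4052 0.225  0.016 ]
 [0.5013 0.2433 0.016 ]
 [0.5199 0.1481 0.016 ]] [0.4626 0.1866 0.016 ] 0.09781639435700752 0.09696673960108959
pumice est xy at top z [array([0.4484, 0.2078, 0.111 ]), array([0.4753, 0.2048, 0.111 ]), array([0.4717, 0.1623, 0.111 ]), array([0.4416, 0.1658, 0.111 ])]
```

```bash

python3 -m inch '[{"xyz":[0.1,0,-0.5],"roll":0},{"xyz":[0.1,0.1,-1.2],"roll":0},{"xyz":[0.1,0,-1.5],"roll":0},{"xyz":[0,0,-1.4],"roll":0},{"xyz":[0,0,-1],"roll":0},{"xyz":[0,0,-0.6],"roll":0},{"xyz":[0,0,-0.3],"roll":0},{"xyz":[0,0,-0.1],"roll":0}]' >/dev/null; python3 settle.py; python3 st.py
```

```text
t 45.25 tcp [ 0.4636  0.1846 -0.0024] toolz [ 0.0013 -0.0049 -1.    ] yaw_y -6.59 q [ 0.382  0.433 -0.315  0.824 -0.005  2.068] F [ 0.3 -0.3 -0.8] gap 0.0317
```

```bash

python3 -m inch '[{"xyz":[0,0,-0.2],"roll":0},{"xyz":[0,0.1,-0.1],"roll":0}]' >/dev/null; python3 settle.py; python3 st.py
python3 -m inch '[{"xyz":[0,0,-0.1],"roll":0}]' >/dev/null; python3 settle.py; python3 st.py
python3 -m inch '[{"xyz":[0,0,-0.1],"roll":0}]' >/dev/null; python3 settle.py; python3 st.py
```

```text
t 45.7 tcp [ 0.4643  0.1859 -0.0047] toolz [ 0.0029 -0.0043 -1.    ] yaw_y -6.59 q [ 0.384  0.437 -0.316  0.817 -0.005  2.07 ] F [-0.7  0.3 -1.2] gap 0.0316
t 46.05 tcp [ 0.4642  0.1859 -0.0058] toolz [ 0.0028 -0.0044 -1.    ] yaw_y -6.59 q [ 0.384  0.438 -0.317  0.815 -0.005  2.07 ] F [-0.1  0.4 -0.4] gap 0.0316
t 46.4 tcp [ 0.4642  0.1859 -0.0068] toolz [ 0.0027 -0.0044 -1.    ] yaw_y -6.59 q [ 0.384  0.44  -0.318  0.812 -0.005  2.07 ] F [-0.4 -0.1 -1.3] gap 0.0311
```

```bash

python3 -m inch '[{"xyz":[-0.1,0,-0.1],"roll":0}]' >/dev/null; python3 settle.py; python3 st.py
python3 -m inch '[{"xyz":[0,0,-0.1],"roll":0}]' >/dev/null; python3 settle.py; python3 st.py
```

```text
t 46.75 tcp [ 0.4632  0.1859 -0.0078] toolz [ 0.0027 -0.0044 -1.    ] yaw_y -6.59 q [ 0.385  0.439 -0.322  0.809 -0.005  2.071] F [-0.4  1.1 -0.3] gap 0.0313
t 47.1 tcp [ 0.4633  0.186  -0.0081] toolz [ 0.0032 -0.0042 -1.    ] yaw_y -6.59 q [ 0.385  0.44  -0.322  0.807 -0.005  2.071] F [-2.1 -0.7  4.8] gap 0.0316
```

The pumice is touching the tile (4.8 N) at the expected height. Releasing.

```bash

python3 -m inch '[{"xyz":[0,0,0],"roll":0},{"xyz":[0,0,0],"roll":0},{"xyz":[0,0,0],"roll":0},{"xyz":[0,0,0.1],"roll":0}]' 1 >/dev/null; python3 settle.py; python3 st.py
python3 -m inch '[{"xyz":[0,0,1],"roll":0},{"xyz":[0,0,2],"roll":0},{"xyz":[0,0,2.5],"roll":0},{"xyz":[0,0,2.5],"roll":0},{"xyz":[0,0,2],"roll":0},{"xyz":[0,0,1],"roll":0},{"xyz":[0,0,0.5],"roll":0},{"xyz":[0,0,0.2],"roll":0}]'  >/dev/null; python3 settle.py; python3 st.py; python3 - <<'E'
from h import *
c,im=grab("wrist","wrist19"); c2,im2=grab("scene","scene19")
cv2.imwrite("pics/s19.png",np.hstack([cv2.resize(im[60:260,180:380],(400,400),interpolation=cv2.INTER_CUBIC),cv2.resize(im2[130:270,140:280],(400,400),interpolation=cv2.INTER_CUBIC)])[:,:,::-1])
E
```

```text
t 47.75 tcp [ 0.4638  0.1862 -0.007 ] toolz [ 0.0042 -0.0038 -1.    ] yaw_y -6.59 q [ 0.385  0.438 -0.321  0.809 -0.005  2.071] F [ 0.  -0.8 -0.1] gap 0.0852
t 48.8 tcp [0.4613 0.1851 0.1154] toolz [ 3.0e-04 -5.4e-03 -1.0e+00] yaw_y -6.59 q [ 0.385  0.295 -0.165  1.113 -0.005  2.071] F [-0.2 -0.1 -0.4] gap 0.0853
```

View pics/s19.png

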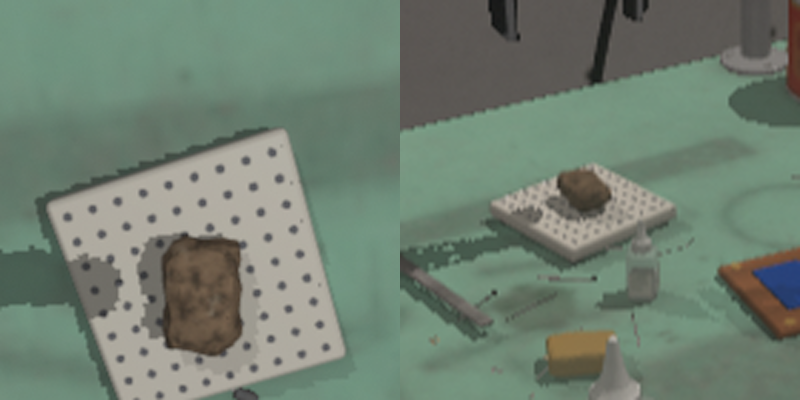

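```bash
python3 - <<'E'
from h import *
c=cal("wrist19"); f=lambda u,v:((u+.5)/2-.5+180,(v+.5)/2-.5+60)
P=[atz(c,f(*p),.016) for p in[(48,203),(286,128),(345,352)]]; print(np.round(P,4),((P[0]+P[2])/2).round(4))
Q=np.array([atz(c,f(*p),.034) for p in [(168,238),(240,240),(240,350),(166,346)]]); print(Q.round(4),Q.mean(0).round(4))
c=cal("wrist11"); f=lambda u,v:((u+.5)*1.05-.5+70,(v+.5)*1.05-.5)
print("jar cap in tray",atz(c,f(193,199),.058).round(4))
E
```

```text
[[0.4058 0.2254 0.016 ]
 [0.5014 0.2433 0.016 ]
 [0.5191 0.149  0.016 ]] [0.4624 0.1872 0.016 ]
[[0.4523 0.2096 0.034 ]
 [0.479  0.2057 0.034 ]
 [0.4747 0.1619 0.034 ]
 [0.446  0.1669 0.034 ]] [0.463 0.186 0.034]
jar cap in tray [ 0.5945 -0.1504  0.058 ]
```

The pumice lies flat about 1 mm from the tile centre, released. Next I return to the tray for the jar, keeping this yaw.

```bash

python3 -m inch '[{"xyz":[0.4,-1,0],"roll":0},{"xyz":[0.8,-2,0],"roll":0},{"xyz":[1.2,-3,0],"roll":0},{"xyz":[1.5,-3.7,0],"roll":0},{"xyz":[1.5,-3.8,0],"roll":0},{"xyz":[1.5,-3.8,0],"roll":0},{"xyz":[1.5,-3.6,0],"roll":0},{"xyz":[1.4,-3.4,0],"roll":0},{"xyz":[1.2,-3,0],"roll":0},{"xyz":[0.9,-2.2,0],"roll":0},{"xyz":[0.6,-1.4,0],"roll":0},{"xyz":[0.3,-0.6,0],"roll":0}]' >/dev/null; python3 settle.py; python3 st.py; python3 - <<'E'
from h import *
c,im=grab("wrist","wrist20")
cv2.imwrite("pics/s20.png",cv2.resize(im[0:420,70:490],(600,600),interpolation=cv2.INTER_CUBIC)[:,:,::-1])
E
```

```text
t 50.35 tcp [ 0.5897 -0.1479  0.1109] toolz [-0.0062 -0.0076 -1.    ] yaw_y -6.35 q [-0.241  0.509  0.151  1.216 -0.009  1.441] F [ 0.1 -0.2  0.3] gap 0.085
```

View pics/s20.png

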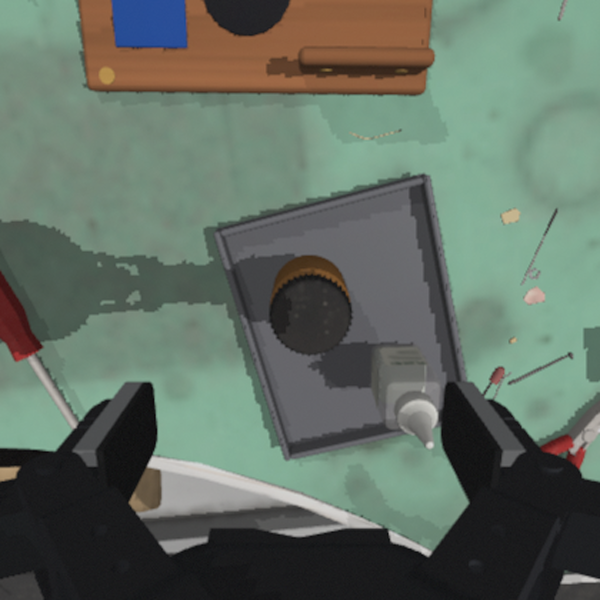

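```bash

python3 -m inch '[{"xyz":[0.1,-0.1,-0.7],"roll":0},{"xyz":[0.1,-0.1,-1.4],"roll":0},{"xyz":[0.1,0,-1.6],"roll":0},{"xyz":[0.1,0,-1.6],"roll":0},{"xyz":[0.1,0,-1.5],"roll":0},{"xyz":[0,0,-1.1],"roll":0},{"xyz":[0,0,-0.6],"roll":0},{"xyz":[0,0,-0.3],"roll":0},{"xyz":[0,0,-0.1],"roll":0}]' >/dev/null; python3 settle.py; python3 st.py
```

```text
t 51.55 tcp [ 0.5955 -0.1435  0.0197] toolz [-0.0021 -0.0082 -1.    ] yaw_y -5.76 q [-0.232  0.593  0.038  1.016 -0.008  1.439] F [-0.1  0.8  0.3] gap 0.0858
```

```bash

python3 -m inch '[{"xyz":[0,-0.3,-0.4],"roll":0},{"xyz":[0,-0.3,-0.7],"roll":0},{"xyz":[-0.1,-0.1,-0.6],"roll":0},{"xyz":[0,0,-0.3],"roll":0},{"xyz":[0,0,-0.2],"roll":0}]' >/dev/null; python3 settle.py; python3 st.py;  python3 - <<'E'
from h import *
c,im=grab("wrist","wrist21"); c2,im2=grab("scene","scene21")
cv2.imwrite("pics/s21.png",np.hstack([cv2.resize(im[100:400,130:430],(400,400)),cv2.resize(im2[170:310,310:450],(400,400),interpolation=cv2.INTER_CUBIC)])[:,:,::-1])
E
```

```text
t 52.3 tcp [ 0.5958 -0.1518 -0.0022] toolz [ 0.0014 -0.0092 -1.    ] yaw_y -5.78 q [-0.245  0.618  0.018  0.967 -0.009  1.427] F [-0.4  0.3  1.2] gap 0.0854
```

View pics/s21.png

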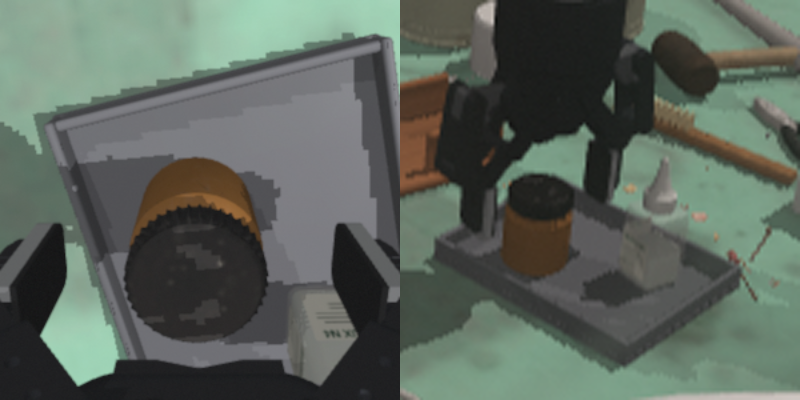

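```bash
python3 -m inch '[{"xyz":[0,0,0],"roll":0},{"xyz":[0,0,0],"roll":0},{"xyz":[0,0,0],"roll":0},{"xyz":[0,0,0],"roll":0},{"xyz":[0,0,0],"roll":0}]' -1 40 >/dev/null; python3 settle.py; python3 st.py
python3 -m inch '[{"xyz":[0,0,0.5],"roll":0},{"xyz":[0,0,1.5],"roll":0},{"xyz":[0,0,2],"roll":0},{"xyz":[0,0,2.2],"roll":0},{"xyz":[0,0,2],"roll":0},{"xyz":[0,0,1],"roll":0},{"xyz":[0,0,0.4],"roll":0},{"xyz":[0,0,0.1],"roll":0}]' >/dev/null; python3 settle.py; python3 st.py
```

```text
t 53.15 tcp [ 0.5966 -0.1518 -0.0011] toolz [ 0.0033 -0.0096 -0.9999] yaw_y -5.76 q [-0.245  0.616  0.019  0.968 -0.009  1.427] F [0.2 0.6 0.9] gap 0.0404
t 54.2 tcp [ 0.5926 -0.1509  0.0964] toolz [-0.0055 -0.0075 -1.    ] yaw_y -5.76 q [-0.245  0.526  0.139  1.187 -0.009  1.427] F [ 0.   0.2 -1.1] gap 0.0408
```

```bash

python3 -m inch '[{"xyz":[0,0.5,0],"roll":0},{"xyz":[-0.1,1.4,0],"roll":0},{"xyz":[-0.2,2.1,0],"roll":0},{"xyz":[-0.2,2.5,0],"roll":0},{"xyz":[-0.2,2.5,0],"roll":0},{"xyz":[-0.2,2.2,0],"roll":0},{"xyz":[-0.1,1.8,0],"roll":0},{"xyz":[-0.1,1.2,0],"roll":0},{"xyz":[0,0.7,0],"roll":0},{"xyz":[0,0.3,0],"roll":0},{"xyz":[0,0.1,0],"roll":0}]' >/dev/null; python3 settle.py; python3 st.py; python3 - <<'E'
from h import *
c,im=grab("wrist","wrist22"); c2,im2=grab("scene","scene22")
cv2.imwrite("pics/s22.png",np.hstack([cv2.resize(im[100:400,130:430],(400,400)),cv2.resize(im2[130:270,230:370],(400,400),interpolation=cv2.INTER_CUBIC)])[:,:,::-1])
E
```

```text
t 55.55 tcp [0.5768 0.0143 0.0924] toolz [-0.0128 -0.0046 -0.9999] yaw_y -5.71 q [ 0.027  0.471  0.038  1.15  -0.004  1.698] F [ 0.   0.1 -1.2] gap 0.0402
```

View pics/s22.png

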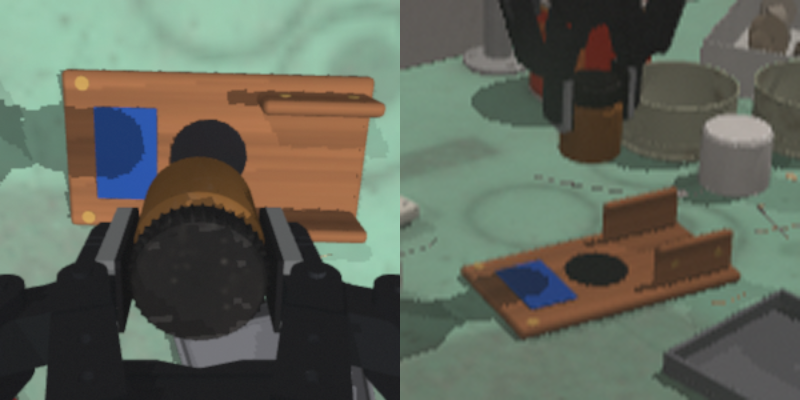

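```bash
python3 - <<'E'
from h import *
c=cal("wrist22"); f=lambda u,v:((u+.5)*.75-.5+130,(v+.5)*.75-.5+100)
print("jar cap",atz(c,f(200,270),.1515).round(4))
P=np.array([atz(c,f(*p),.01) for p in[(95,107),(158,107),(157,196),(98,199)]]);print("blue",P.mean(0).round(4))
print("black R/L", atz(c,f(170,157),.01).round(4),atz(c,f(246,157),.01).round(4),atz(c,f(208,119),.01).round(4))
E
```

```text
jar cap [0.5779 0.02   0.1515]
blue [0.5331 0.0128 0.01  ]
black R/L [0.5579 0.0084 0.01  ] [0.602  0.0042 0.01  ] [0.5821 0.0289 0.01  ]
```

```bash
python3 - <<'E'
from h import *
c=cal("wrist20"); f=lambda u,v:((u+.5)*.7-.5+70,(v+.5)*.7-.5)
for z in(.053,.058): print("w20",z,atz(c,f(311,313),z).round(4))
d=cal("wrist21"); g=lambda u,v:((u+.5)*.75-.5+130,(v+.5)*.75-.5+100)
for z in(.053,.058): print("w21",z,atz(d,g(195,274),z).round(4))
e=cal("wrist11"); h=lambda u,v:((u+.5)*1.05-.5+70,(v+.5)*1.05-.5)
for z in(.053,.058): print("w11",z,atz(e,h(193,199),z).round(4))
print(tri([(c,f(311,313)),(d,g(195,274)),(e,h(193,199))]))
E
```

```text
w20 0.053 [ 0.5949 -0.1493  0.053 ]
w20 0.058 [ 0.595  -0.1476  0.058 ]
w21 0.053 [ 0.5943 -0.1494  0.053 ]
w21 0.058 [ 0.5947 -0.1462  0.058 ]
w11 0.053 [ 0.5961 -0.1505  0.053 ]
w11 0.058 [ 0.5945 -0.1504  0.058 ]
(array([ 0.59504115, -0.14973652,  0.05312038]), np.float64(0.0015221708529833129))
```

```bash

python3 -m inch '[{"xyz":[0.1,-0.2,-0.6],"roll":0},{"xyz":[0.1,-0.3,-1.2],"roll":0},{"xyz":[0.1,-0.3,-1.5],"roll":0},{"xyz":[0,-0.1,-1.5],"roll":0},{"xyz":[0,0,-1.2],"roll":0},{"xyz":[0,0,-0.8],"roll":0},{"xyz":[0,0,-0.5],"roll":0},{"xyz":[0,0,-0.2],"roll":0}]' >/dev/null; python3 settle.py; python3 st.py
```

```text
t 56.7 tcp [0.5803 0.0027 0.0119] toolz [-0.0116 -0.0049 -0.9999] yaw_y -5.85 q [ 0.007  0.555 -0.055  0.973 -0.005  1.68 ] F [ 0.3  0.6 -0.9] gap 0.0408
```

```bash

python3 -m inch '[{"xyz":[0,0.1,-0.2],"roll":0},{"xyz":[0,0.1,-0.1],"roll":0}]' >/dev/null; python3 settle.py; python3 st.py
python3 -m inch '[{"xyz":[-0.1,0,-0.1],"roll":0}]' >/dev/null; python3 settle.py; python3 st.py
python3 -m inch '[{"xyz":[0,0,-0.1],"roll":0}]' >/dev/null; python3 settle.py; python3 st.py
python3 -m inch '[{"xyz":[0,0,-0.1],"roll":0}]' >/dev/null; python3 settle.py; python3 st.py
```

```text
t 57.15 tcp [0.5812 0.0047 0.0099] toolz [-0.0096 -0.005  -0.9999] yaw_y -5.85 q [ 0.011  0.557 -0.057  0.967 -0.005  1.684] F [-0.  -0.  -0.6] gap 0.0406
t 57.5 tcp [0.5801 0.0047 0.0088] toolz [-0.0097 -0.0049 -0.9999] yaw_y -5.85 q [ 0.011  0.556 -0.061  0.963 -0.005  1.684] F [ 0.7 -0.1 -0.5] gap 0.0406
t 57.85 tcp [0.5801 0.0047 0.0078] toolz [-0.0097 -0.0049 -0.9999] yaw_y -5.85 q [ 0.011  0.558 -0.062  0.961 -0.005  1.684] F [ 0.1  0.4 -1.2] gap 0.0403
t 58.2 tcp [0.5801 0.0047 0.0068] toolz [-0.0098 -0.0049 -0.9999] yaw_y -5.85 q [ 0.011  0.559 -0.063  0.959 -0.005  1.684] F [ 0.3 -0.2 -1.5] gap 0.0406
```

```bash

python3 -m inch '[{"xyz":[0,0,-0.15],"roll":0}]' >/dev/null; python3 settle.py; python3 st.py
python3 -m inch '[{"xyz":[0,0,-0.1],"roll":0}]' >/dev/null; python3 settle.py; python3 st.py
```

```text
t 58.55 tcp [0.5799 0.0047 0.0052] toolz [-0.0101 -0.005  -0.9999] yaw_y -5.85 q [ 0.011  0.561 -0.065  0.956 -0.005  1.684] F [-0.9 -1.2  0.1] gap 0.0404
t 58.9 tcp [0.5801 0.0048 0.0051] toolz [-0.0095 -0.0049 -0.9999] yaw_y -5.85 q [ 0.011  0.561 -0.065  0.955 -0.005  1.684] F [-2.6  0.   6.1] gap 0.0407
```

The jar has contact on its coaster at the predicted height. I'll release it, go up and check.

```bash

python3 -m inch '[{"xyz":[0,0,0],"roll":0},{"xyz":[0,0,0],"roll":0},{"xyz":[0,0,0],"roll":0},{"xyz":[0,0,0.1],"roll":0}]' 1 >/dev/null; python3 settle.py; python3 st.py
python3 -m inch '[{"xyz":[0,0,1],"roll":0},{"xyz":[0,0,2],"roll":0},{"xyz":[0,0,2.5],"roll":0},{"xyz":[0,0,2.5],"roll":0},{"xyz":[0,0,2.5],"roll":0},{"xyz":[0,0,1.5],"roll":0},{"xyz":[0,0,0.7],"roll":0},{"xyz":[0,0,0.3],"roll":0}]'  >/dev/null; python3 settle.py; python3 st.py; python3 - <<'E'
from h import *
c,im=grab("wrist","wrist23"); c2,im2=grab("scene","scene23")
cv2.imwrite("pics/s23.png",np.hstack([cv2.resize(im[100:300,180:380],(400,400),interpolation=cv2.INTER_CUBIC),cv2.resize(im2[130:270,230:370],(400,400),interpolation=cv2.INTER_CUBIC)])[:,:,::-1])
E
```

```text
t 59.55 tcp [0.5805 0.0048 0.0061] toolz [-0.0084 -0.0049 -1.    ] yaw_y -5.85 q [ 0.011  0.559 -0.064  0.956 -0.005  1.684] F [ 0.  -0.2 -0.5] gap 0.0854
t 60.6 tcp [0.5775 0.0047 0.1419] toolz [-0.0131 -0.005  -0.9999] yaw_y -5.85 q [ 0.011  0.437  0.119  1.265 -0.005  1.684] F [ 0.3  0.4 -0.1] gap 0.0856
```

View pics/s23.png

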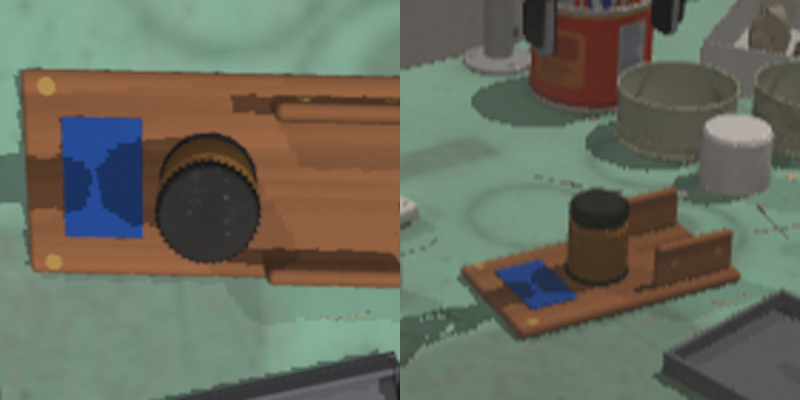

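```bash
python3 - <<'E'
from h import *
c=cal("wrist23"); f=lambda u,v:((u+.5)/2-.5+180,(v+.5)/2-.5+100)
for z in(.059,.064): print("cap",atz(c,f(209,211),z).round(4))
print("coaster rim +y",atz(c,f(208,134),.01).round(4))
P=np.array([atz(c,f(*p),.01) for p in[(61,118),(142,118),(143,237),(65,236)]]);print("blue",P.round(4).tolist(),P.mean(0).round(4))
S=cal("scene23"); s=lambda u,v:((u-400+.5)*.35-.5+230,(v+.5)*.35-.5+130)
print(tri([(c,f(209,211)),(S,s(599,207))]))
E
```

```text
cap [0.5804 0.0066 0.059 ]
cap [0.5805 0.008  0.064 ]
coaster rim +y [0.5822 0.028  0.01  ]
blue [[0.5181, 0.0416, 0.01], [0.5538, 0.038, 0.01], [0.5473, -0.017, 0.01], [0.5111, -0.013, 0.01]] [0.5326 0.0124 0.01  ]
(array([0.58095959, 0.00577441, 0.05775335]), np.float64(0.001020032532099781))
```

The jar is within about 1 mm of its coaster centre. Now I'll roll to grip across y and go to the bottle.

```bash

python3 -m inch '[{"xyz":[0.2,-0.5,0],"roll":4},{"xyz":[0.5,-1.5,0],"roll":8},{"xyz":[0.7,-2.2,0],"roll":8.5},{"xyz":[0.8,-2.6,0],"roll":8.5},{"xyz":[0.8,-2.7,0],"roll":8.5},{"xyz":[0.8,-2.6,0],"roll":8.5},{"xyz":[0.7,-2.4,0],"roll":8.5},{"xyz":[0.6,-2.1,0],"roll":8.5},{"xyz":[0.5,-1.6,0],"roll":8.5},{"xyz":[0.4,-1.1,0],"roll":8},{"xyz":[0.2,-0.6,0],"roll":5},{"xyz":[0.1,-0.3,0],"roll":3}]' >/dev/null; python3 settle.py; python3 st.py; python3 - <<'E'
from h import *
c,im=grab("wrist","wrist24")
cv2.imwrite("pics/s24.png",cv2.resize(im[0:420,70:490],(600,600),interpolation=cv2.INTER_CUBIC)[:,:,::-1])
E
```

```text
t 62.15 tcp [ 0.637  -0.2028  0.1308] toolz [-0.0095 -0.0212 -0.9997] yaw_y 83.18 q [-0.297  0.62   0.392  1.345 -0.023 -0.178] F [-0.1  0.2 -0.7] gap 0.0855
```

View pics/s24.png

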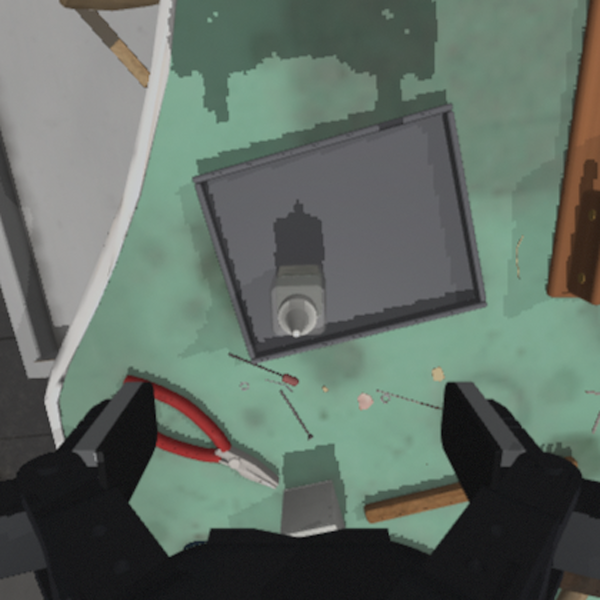

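```bash
python3 - <<'E'
from h import *
f=lambda u,v:((u+.5)*.7-.5+70,(v+.5)*.7-.5)
a=cal("wrist20");b=cal("wrist24")
print(tri([(a,f(430,446)),(b,f(297,334))]))
for z in(.084,.09): print(atz(b,f(297,334),z).round(4))
P=np.array([atz(b,f(*p),.054) for p in[(275,266),(323,266),(325,334),(273,334)]]);print(P.round(4).tolist(),P.mean(0))
E
```

```text
(array([ 0.64151696, -0.20370073,  0.09224916]), np.float64(9.46867014782731e-06))
[ 0.6445 -0.2043  0.084 ]
[ 0.6423 -0.2039  0.09  ]
[[0.6169, -0.2132, 0.054], [0.6197, -0.1885, 0.054], [0.657, -0.1913, 0.054], [0.6539, -0.2192, 0.054]] [ 0.63684085 -0.20307783  0.054     ]
```

```bash

python3 -m inch '[{"xyz":[0.1,-0.1,-0.7],"roll":0},{"xyz":[0.1,-0.2,-1.4],"roll":0},{"xyz":[0.1,-0.2,-1.6],"roll":0},{"xyz":[0,-0.1,-1.6],"roll":0},{"xyz":[0,0,-1.6],"roll":0},{"xyz":[0,0,-1.1],"roll":0},{"xyz":[0,0,-0.7],"roll":0},{"xyz":[0,0,-0.4],"roll":0},{"xyz":[0,0,-0.2],"roll":0}]' >/dev/null; python3 settle.py; python3 st.py; python3 - <<'E'
from h import *
c,im=grab("wrist","wrist25"); c2,im2=grab("scene","scene25")
cv2.imwrite("pics/s25.png",np.hstack([cv2.resize(im[100:400,130:430],(400,400)),cv2.resize(im2[150:290,330:470],(400,400),interpolation=cv2.INTER_CUBIC)])[:,:,::-1])
E
```

```text
t 63.35 tcp [ 0.6399 -0.2074  0.0305] toolz [-0.0092 -0.0214 -0.9997] yaw_y 83.23 q [-0.302  0.695  0.257  1.135 -0.023 -0.184] F [ 0.6  0.1 -0.2] gap 0.0851
```

View pics/s25.png

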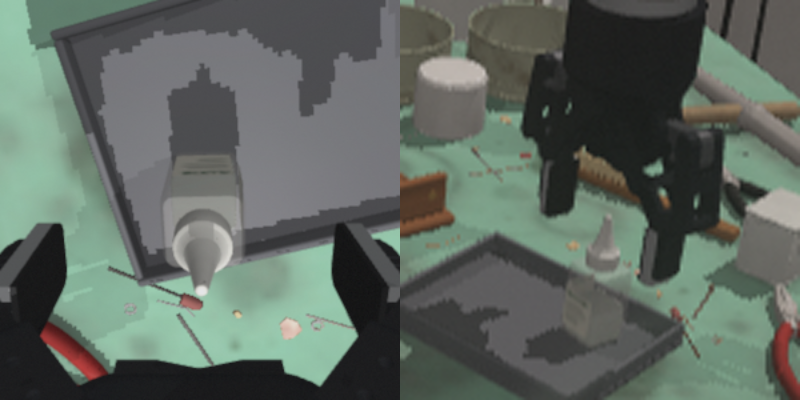

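The palm clears the nozzle by about 4 cm here (scene crop 165 vs 215), so gripping about 2 cm lower is safe.

```bash

python3 -m inch '[{"xyz":[0.1,0.1,-0.4],"roll":0},{"xyz":[0.1,0.05,-0.6],"roll":0},{"xyz":[0,0,-0.5],"roll":0},{"xyz":[0,0,-0.3],"roll":0},{"xyz":[0,0,-0.2],"roll":0}]' >/dev/null; python3 settle.py; python3 st.py
python3 -m inch '[{"xyz":[0,0,0],"roll":0},{"xyz":[0,0,0],"roll":0},{"xyz":[0,0,0],"roll":0},{"xyz":[0,0,0],"roll":0},{"xyz":[0,0,0],"roll":0}]' -1 40 >/dev/null; python3 st.py; python3 settle.py; python3 st.py
```

```text
t 64.2 tcp [ 0.6431 -0.206   0.0106] toolz [-0.0064 -0.0222 -0.9997] yaw_y 83.23 q [-0.299  0.715  0.24   1.095 -0.023 -0.181] F [-0.2 -0.9 -0.1] gap 0.0852
t 64.7 tcp [ 0.6439 -0.2064  0.012 ] toolz [-0.0041 -0.0228 -0.9997] yaw_y 83.22 q [-0.299  0.713  0.241  1.095 -0.023 -0.181] F [ 0.7 -0.8 -1. ] gap 0.0295
t 64.95 tcp [ 0.6438 -0.2063  0.0118] toolz [-0.0044 -0.0227 -0.9997] yaw_y 83.22 q [-0.299  0.714  0.241  1.095 -0.023 -0.181] F [-0.4 -0.5  0.9] gap 0.0293
```

```bash

python3 -m inch '[{"xyz":[0,0,0.5],"roll":0},{"xyz":[0,0,1.5],"roll":0},{"xyz":[0,0,2.2],"roll":0},{"xyz":[0,0,2.3],"roll":0},{"xyz":[0,0,2],"roll":0},{"xyz":[0,0,1],"roll":0},{"xyz":[0,0,0.4],"roll":0},{"xyz":[0,0,0.1],"roll":0}]' >/dev/null; python3 settle.py; python3 st.py
python3 -m inch '[{"xyz":[-0.3,0.6,0],"roll":0},{"xyz":[-0.8,1.6,0],"roll":0},{"xyz":[-1.2,2.5,0],"roll":0},{"xyz":[-1.5,3,0],"roll":0},{"xyz":[-1.5,3,0],"roll":0},{"xyz":[-1.5,2.9,0],"roll":0},{"xyz":[-1.3,2.5,0],"roll":0},{"xyz":[-1,2,0],"roll":0},{"xyz":[-0.7,1.4,0],"roll":0},{"xyz":[-0.4,0.8,0],"roll":0},{"xyz":[-0.2,0.4,0],"roll":0},{"xyz":[-0.1,0.1,0],"roll":0}]' >/dev/null; python3 settle.py; python3 st.py; python3 - <<'E'
from h import *
c,im=grab("wrist","wrist26"); c2,im2=grab("scene","scene26")
cv2.imwrite("pics/s26.png",np.hstack([cv2.resize(im[60:360,130:430],(400,400)),cv2.resize(im2[130:270,210:350],(400,400),interpolation=cv2.INTER_CUBIC)])[:,:,::-1])
E
```

```text
t 66.0 tcp [ 0.6395 -0.205   0.1113] toolz [-0.0147 -0.0196 -0.9997] yaw_y 83.23 q [-0.299  0.641  0.378  1.316 -0.023 -0.181] F [ 0.3  0.3 -1. ] gap 0.0295
t 67.45 tcp [0.5242 0.0116 0.1048] toolz [-0.024  -0.0175 -0.9996] yaw_y 83.09 q [ 0.033  0.373 -0.082  1.141 -0.017  0.154] F [-0.7  0.3 -1.3] gap 0.0293
```

View pics/s26.png

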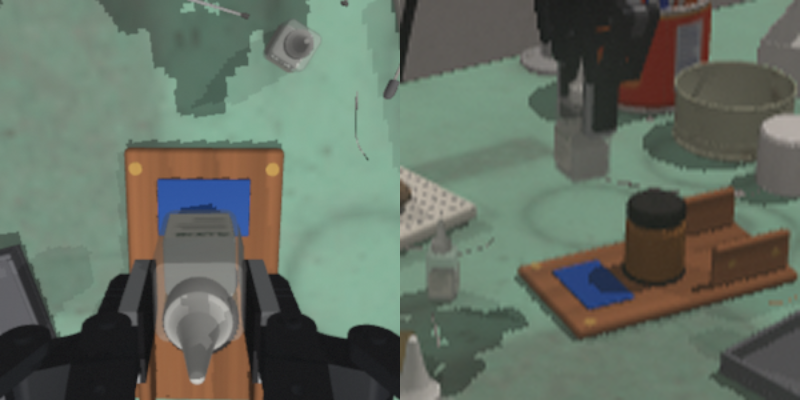

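```bash

python3 -m inch '[{"xyz":[0.2,0,-0.6],"roll":0},{"xyz":[0.2,0,-1.2],"roll":0},{"xyz":[0.1,0,-1.4],"roll":0},{"xyz":[0,0,-1.4],"roll":0},{"xyz":[0,0,-1.2],"roll":0},{"xyz":[0,0,-0.8],"roll":0},{"xyz":[0,0,-0.5],"roll":0},{"xyz":[0,0,-0.2],"roll":0}]' >/dev/null; python3 settle.py; python3 st.py;  python3 - <<'E'
from h import *
c,im=grab("wrist","wrist27"); c2,im2=grab("scene","scene27")
cv2.imwrite("pics/s27.png",np.hstack([cv2.resize(im[60:360,130:430],(400,400)),cv2.resize(im2[130:270,210:350],(400,400),interpolation=cv2.INTER_CUBIC)])[:,:,::-1])
E
```

```text
t 68.6 tcp [0.5304 0.0104 0.0256] toolz [-0.0233 -0.0176 -0.9996] yaw_y 82.97 q [ 0.03   0.464 -0.171  0.96  -0.017  0.153] F [ 0.3  0.8 -1. ] gap 0.0289
```

View pics/s27.png

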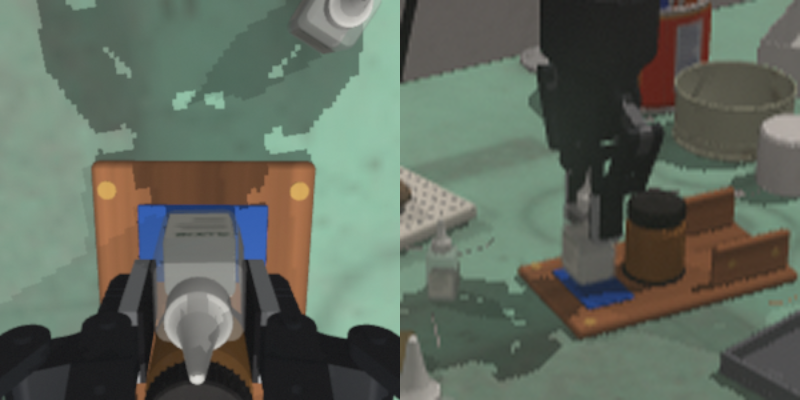

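```bash

python3 -m inch '[{"xyz":[0.1,0.1,-0.2],"roll":0},{"xyz":[0.1,0.05,-0.15],"roll":0},{"xyz":[0,0,-0.05],"roll":0}]' >/dev/null; python3 settle.py; python3 st.py
python3 -m inch '[{"xyz":[0,0,-0.15],"roll":0}]' >/dev/null; python3 settle.py; python3 st.py
```

```text
t 69.25 tcp [0.5332 0.012  0.0224] toolz [-0.0213 -0.0175 -0.9996] yaw_y 82.96 q [ 0.033  0.471 -0.169  0.953 -0.017  0.156] F [ 0.5 -0.7 -0.3] gap 0.0291
t 69.6 tcp [0.5332 0.0119 0.0209] toolz [-0.0213 -0.0175 -0.9996] yaw_y 82.96 q [ 0.033  0.473 -0.17   0.949 -0.017  0.156] F [-0.1 -0.6 -1. ] gap 0.029
```

```bash

python3 -m inch '[{"xyz":[0,0,-0.15],"roll":0}]' >/dev/null; python3 settle.py; python3 st.py
python3 -m inch '[{"xyz":[0,0,-0.1],"roll":0}]' >/dev/null; python3 settle.py; python3 st.py
python3 -m inch '[{"xyz":[0,0,-0.1],"roll":0}]' >/dev/null; python3 settle.py; python3 st.py
```

```text
t 69.95 tcp [0.5331 0.012  0.0193] toolz [-0.0215 -0.0175 -0.9996] yaw_y 82.96 q [ 0.033  0.475 -0.172  0.946 -0.017  0.156] F [ 0.4 -0.1  1.1] gap 0.0292
t 70.3 tcp [0.5331 0.012  0.0183] toolz [-0.0215 -0.0175 -0.9996] yaw_y 82.96 q [ 0.033  0.476 -0.173  0.944 -0.017  0.156] F [-0.2  0.5 -1. ] gap 0.0292
t 70.65 tcp [0.5333 0.012  0.0178] toolz [-0.0209 -0.0175 -0.9996] yaw_y 82.96 q [ 0.033  0.477 -0.174  0.942 -0.017  0.156] F [-1.2 -0.3  4. ] gap 0.0293
```

The bottle has contact (4 N) at the predicted height. Releasing and retreating.

```bash

python3 -m inch '[{"xyz":[0,0,0],"roll":0},{"xyz":[0,0,0],"roll":0},{"xyz":[0,0,0],"roll":0},{"xyz":[0,0,0.1],"roll":0}]' 1 >/dev/null; python3 settle.py; python3 st.py
python3 -m inch '[{"xyz":[0,0,1],"roll":0},{"xyz":[0,0,2],"roll":0},{"xyz":[0,0,2.5],"roll":0},{"xyz":[0,0,2.5],"roll":0},{"xyz":[0,0,2.5],"roll":0},{"xyz":[0,0,2.5],"roll":0},{"xyz":[0,0,1.5],"roll":0},{"xyz":[0,0,0.7],"roll":0},{"xyz":[0,0,0.3],"roll":0}]'  >/dev/null; python3 settle.py; python3 st.py; python3 - <<'E'
from h import *
c,im=grab("wrist","wrist28"); c2,im2=grab("scene","scene28")
cv2.imwrite("pics/s28.png",np.hstack([cv2.resize(im[130:330,180:380],(400,400),interpolation=cv2.INTER_CUBIC),cv2.resize(im2[140:280,200:340],(400,400),interpolation=cv2.INTER_CUBIC)])[:,:,::-1])
cv2.imwrite("pics/s28full.png",im2[:,:,::-1])
E
```

```text
t 71.3 tcp [0.5335 0.012  0.0183] toolz [-0.0207 -0.0175 -0.9996] yaw_y 82.96 q [ 0.033  0.476 -0.173  0.943 -0.017  0.156] F [ 0.5 -0.1  0.4] gap 0.0854
t 72.45 tcp [0.5303 0.0119 0.1815] toolz [-0.024  -0.0176 -0.9996] yaw_y 82.96 q [ 0.033  0.333  0.068  1.33  -0.017  0.156] F [-0.  -0.1 -0.7] gap 0.0857
```

View pics/s28.png

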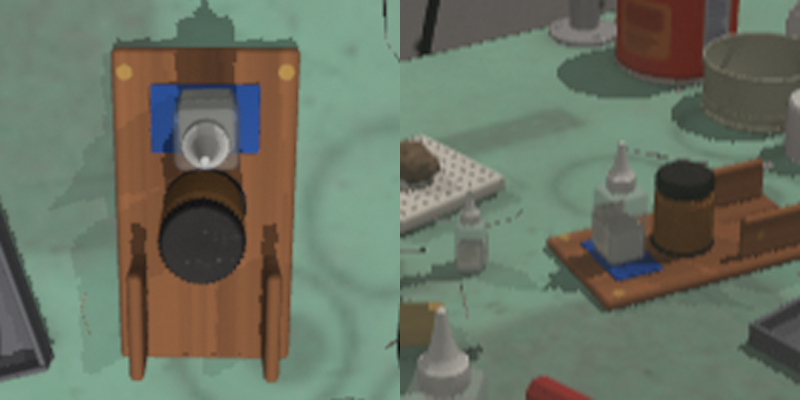

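View pics/s28full.png

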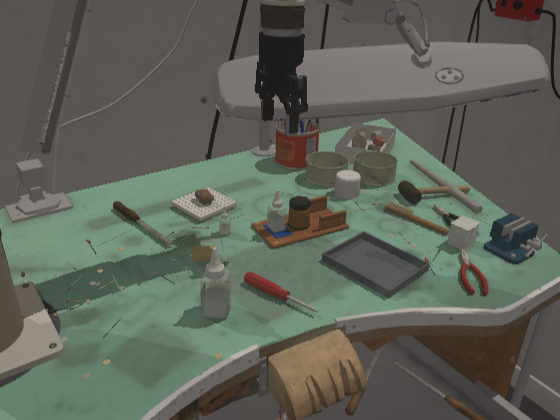

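```bash
python3 - <<'E'
from h import *
c=cal("wrist28"); f=lambda u,v:((u+.5)/2-.5+180,(v+.5)/2-.5+130)
S=cal("scene28"); s=lambda u,v:((u-400+.5)*.35-.5+200,(v+.5)*.35-.5+140)
print("noz",tri([(c,f(206,160)),(S,s(622,143))]),atz(c,f(206,160),.093).round(4)); print("cap",atz(c,f(202,241),.06).round(4))
P=np.array([atz(c,f(*p),.01) for p in[(151,85),(260,85),(259,153),(152,153)]]);print("blue",P.mean(0).round(4))
a=cv2.imread("pics/scene0.png");b=cv2.imread("pics/s28full.png")
r=lambda i:cv2.resize(i[180:250,240:360],(800,466),interpolation=cv2.INTER_CUBIC)
cv2.imwrite("pics/cmp.png",np.vstack([r(a),r(b)])[:, :][::1]); 
v=cv2.resize(np.vstack([r(a),r(b)]),(515,600)); cv2.imwrite("pics/cmp.png",v)
E
```

```text
noz (array([0.53259865, 0.01377473, 0.09446278]), np.float64(0.0014783643138316085)) [0.532  0.0142 0.093 ]
cap [0.5791 0.0064 0.06  ]
blue [0.5329 0.013  0.01  ]
```

View pics/cmp.png

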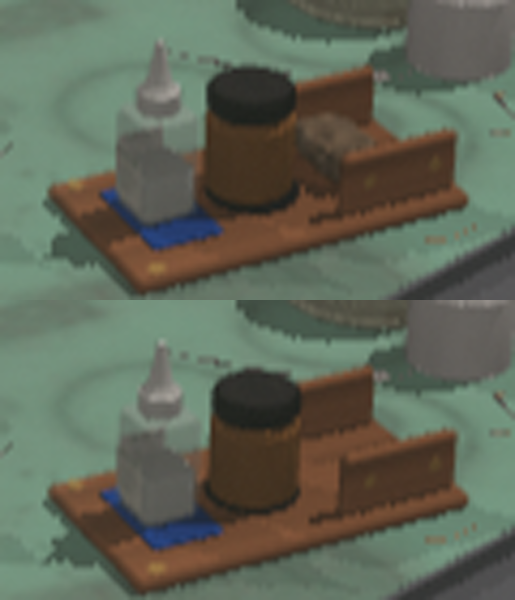

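```bash
python3 st.py; python3 -c "
from rig import job; print(job.sign_off())"
```

```text
t 72.55 tcp [0.5304 0.0119 0.1815] toolz [-0.0241 -0.0176 -0.9996] yaw_y 82.96 q [ 0.033  0.333  0.068  1.33  -0.017  0.156] F [ 0.1 -0.6  0.3] gap 0.0858
the job is handed in; nothing more can be done
None
```

I did the whole job in the required order and handed it in at 72.6 s of the 120 s allowed. That order was bottle to tray, jar to tray, pumice to tile, jar to the black coaster, bottle to the blue coaster. No verdict was reported.

**Last checks:**
- **Jar:** about 1 mm from the centre of the black coaster, upright and released.
- **Bottle:** about 1 mm from the centre of the blue coaster, upright and released.
- **Pumice:** about 1 mm from the tile centre, measured just after it was released; still on the tile in the last scene picture.
- **Cup and wax:** no visible movement in the scene pictures, but I did not measure them.
- **Gripper:** open, about 18 cm up, with no contact force.

**What failed or disagreed:**
- **First pumice grasp missed:** the fingers shut above it. Two views showed the shut fingertips about 27 mm behind the reported TCP, not at it. I gripped about 27 mm lower and the second try held. The first bottle and jar grips had therefore been near their tops, but both held.
- **Tool tilt:** fast rows tilted the tool by up to about 0.05 rad. I worked around this with ramped rows and pauses.
- **Measured heights:** some came out lower than the text, by about 4–5 mm for the jar cap and about 8 mm for the pumice's rounded edges. Contact heights when setting down agreed to within about 1 mm.

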